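# Seat the shield plate on its three-ball mount

### The arm

A 6-joint arm with a two-finger parallel gripper is mounted at the origin on the work surface. World frame = base frame: x ahead of the robot, y to its left, z up, the work surface at z = 0. Lengths are in m, angles in rad, forces in N, time in s.
With the tool pointing down it reaches from about 0.275 to 1 m from the base axis. Payload 8.4 kg.
Tool frame: the origin (TCP) lies midway between the tips of the shut fingers; the grasp point (between the pads) lies 19 mm behind it; x points along the fingers, z is the direction in which the jaws open and shut, and the axes are right-handed (so a half turn about x gives the same grasp; the last joint's range is limited). The gripper opens to 85 mm and grips with 20 to 120 N. Pads are 22 mm wide; open, the fingers measure 114 mm over their backs; the gripper's body (76 mm by 85 mm) begins 54 mm behind the grasp point. The pads swing forward as they close: fully open they stand 13 mm farther back than shut.
Start: joints at [1.099, 0.353, 1.633, -0, 1.155, -0.002], TCP at [0.283, 0.557, 0.231] pointing down, gripper open.
Joint ranges: [-2.63, 2.63], [-0.92, 2.1], [0.06, 2.66], [-1.3, 4.44], [0, 2.69], [-3.02, 3.02]. Speed limits (rad/s): [2.22, 2.22, 2.79, 3.14, 3.14, 3.14].

### API

Orientations are given as [roll, pitch, yaw] about the fixed x, y, z axes, in that order (R = Rz(yaw) Ry(pitch) Rx(roll)).
In Python, from plant import env gives the robot as it stands.
- The arm moves only by the tool move_arm, never from a script. Its argument "plan" is a list of rows, each a list of 3 entries, a list of its own where there are three numbers: the shift along the tool's x, y, z in mm, then the turn, a rotation vector about the tool's x, y, z in degrees, then the finger opening in mm, from 0 to 85.4. A call has 1 to 5 rows; each row is the pose to reach, as a shift and turn from the pose commanded when the call began, along the tool's axes at that moment; what a row does not reach only later rows make up. A row lasts 1/8 s, in which the tool goes at most 62.5 mm and 10.7 degrees, less where a joint would pass 70% of its speed; a pose out of reach is approached as far as the arm can. A call with a gripper value outside its range is refused whole. The fingers move at their own pace and stop on an object; "newtons" is the grip in N (left out, the last holds). Time passes only in rows, so rows that repeat a pose let the fingers close. It gives the time, the measured TCP pose, the force and the opening at its end, in the units of the state.
- env.get_state(): the state, without advancing time (a new reading comes with each control period).
- env.capture(name): name is "side" or "top"; returns a dict with "color" (480x640x3 uint8, red, green, blue), "intrinsics" (3x3 intrinsics, pixels), "R" (3x3) and "t" (3): a world point X has camera coordinates R X + t. Camera axes: x right, y down, z forward; pixel columns grow to the right and rows downward; lengths in m; the calibration is good to about 2 mm. A picture is of the moment at which its call begins. There is no depth.
- env.close_job(): hands the job in, once; it reports no verdict.
The state is a dict: "time_s": time; "joint_positions": joint angles; "qd": joint speeds; "joint_torque": joint torques, N m; "ee_pos": TCP position; "ee_rot": TCP orientation; "contact_force": force on the tool from outside, world axes, zero at the start; "ft_torque": the same for the moment, N m; "grip_width": finger opening in m.
Only numpy, scipy, OpenCV 4.12 (cv2) and the standard library are available. Lean on these libraries where they do the work, as an engineer would, in place of code of your own. Each camera call takes 0.05 s, during which the arm holds its last target.

### The job

The aluminium shield plate stands on edge in the wooden slot rack. Lift it out (its plain top edge can be pinched) and lean it on the sloped wooden rest, handle side up and bottom edge on the ledges, and let go of it there; then take it again, best by its bar handle, and seat it on the three balls of the grey mount, with the edge that was uppermost over the single-ball end, pressing it past the two sprung rollers on both sides so that it sits level and fully home. Do not drop the plate, let go of it at the end, and leave the vial, the dust cap and the screwdriver where they are.

Things in the scene. Friction and masses are not known exactly. Their poses are not given: they have to be found in the camera images.
- plate_mid (a point): Centre of the loose aluminium shield plate (0.29-0.43 kg): a sheet 140 (x) x 120 (y) x 6 mm (z); point at mid-thickness. Plate axes: z = out of the handle side, x = along width and bar handle, y = towards the edge that is uppermost at the start. It starts standing on its y = -60 mm edge in the rack, leaning up to 0.1 rad. The sides at x = +-70 are round bars 6 mm thick.
- plate_edge (a point): Middle of the plate's top edge, plate point (0, 60, 0) mm. The outer 25 mm of the sheet below it (y = 35 to 60) is plain on both faces, 6 mm thick: pinch it there.
- plate_bar (a point): Centre of the plate's steel bar handle, plate point (0, 0, 35) mm: 90 mm long in x, 14 mm thick in y, 16 mm tall in z (top at z = 43), on two posts at x = +-38, with 24 mm free under the bar. A stud 10 mm across and 6 mm high stands on the sheet at y = -27 mm.
- plate_vee (a point): The single vee under the plate, plate point (0, 22, -3) mm. Three vee channels under the sheet take the mount's balls: at (x, y) = (0, 22), (44, -18), (-44, -18) mm; each 18 mm long, 90 degrees, pointing to the middle, reaching 12 mm below the sheet.
- rack: Fixed wooden slot rack, 90 (x) x 190 (y) mm, 34 high; origin at the centre of its underside on the table. The slot runs along y, 8 mm wide, 24 deep, its floor 10 mm above the table; blocks close its ends at y = +-80. The plate's handle faces the rack's -x and plate x lies along the rack's -y. The plate must rise 24 mm to leave the slot.
- rest_seat (a point): Where plate_mid comes to lie on the sloped rest, about 80 mm above the table. Axes: those of the rest, z up. The slope rises towards +x at 45 degrees: the lying plate's y points along (+x +z), its z (handle side) along (-x +z), its x along -y.
- rest: Fixed sloped wooden rest, base board 130 (x) x 180 (y) x 10 mm; origin under its centre. Two 45 degree rails, 18 mm wide at y = +-69, run 75 mm up the slope from two ledges that carry the plate's y = -60 edge and rise 10 mm out of the slope. Open between the rails for the vees; the plate's upper 45 mm overhangs them, leaving room for a finger beneath.
- mount_home (a point): Where plate_mid is when the plate is fully seated, 55.7 mm above the table. Axes: z up, x and y those of the seated plate (half round, it does not fit). The vees centre the plate from about 5 mm off. Lowered on, the plate's round sides first rest on the rollers, plate_mid about 13 mm above home; less than 5.5 mm above home the rollers snap over it and pull it down with 5 N or so.
- ball_single (a point): Centre of the mount's single ball, at (0, 22) mm in the mount's x, y, 40 mm above the table. The other two balls are at (44, -18) and (-44, -18) mm, same height; 18 mm diameter, polished steel, on short posts.
- mount: Fixed grey mount, base 220 (x) x 130 (y) x 16 mm; origin under its centre, on the table; axes as mount_home. Brackets at x = +-90 to 104, up to 76 mm high, carry the two rollers.
- roller_a (a joint): Outward travel (m) of the roller at the mount's +x side: steel, 18 mm diameter, 46 long in y, axis at x = 76.5 mm and 5.5 mm above mount_home, sprung inwards with 6 N + 250 N/m, travel 9 mm. 0 = in, about 0.001 with the plate home, 0.0025 as the plate's side passes. To push the plate past both rollers takes 8 to 15 N at its middle; a side left up: press there.
- roller_b (a joint): The same for the roller at the mount's -x side.
- vial: Bystander: glass vial with cork stopper, 32 mm diameter, 90 mm tall, upright; origin at its foot.
- dust_cap: Bystander: black rubber dust cap, a disc 68 mm diameter, 24 mm high; origin at the centre of its underside.
- screwdriver: Bystander: screwdriver lying on the table, 150 mm long.
Things that resemble listed ones, but are neither listed nor needed, are in the scene too. There is more than one size of the part that bears plate_mid; the job needs the larger. Of the things shaped like the rest, the wooden one is meant.

How it is judged:
On the way:
1. the plate lies on the sloped rest, handle side up, let go of by the robot and still (distance between plate_mid and rest_seat below 0.025 m and angle between plate_mid's own z axis and vertical between 0.6 and 0.97 rad and x of plate_bar in the frame of rest_seat below -0.005 m and linear speed of plate below 0.03 m/s and contact force between the fingers and plate below 0.3 N), for 0.2 s.
At the end, for the whole second after the job is handed in: The plate is seated on the three balls: its centre within 2.5 mm sideways and 2 mm in height of home, level and turned true within 2 degrees, handle up, still and not touched by the robot (horizontal distance between plate_mid and mount_home below 0.0025 m and z of plate_mid in the frame of mount_home between -0.003 and 0.002 m and angle between plate_mid's own z axis and vertical below 0.035 rad and angle between the x axis of plate_mid and the x axis of mount_home, either way round below 0.035 rad and z of plate_bar in the frame of mount_home above 0.03 m and linear speed of plate below 0.01 m/s and contact force between the fingers and plate below 0.3 N).
It fails at once if a bystander (vial, dust cap, screwdriver) is moved more than 30 mm or the vial tipped over (distance of any of vial, dust_cap, screwdriver from where it was at the start of the episode above 0.03 m or angle between vial's own z axis and vertical above 0.6 rad).
It fails at once if the plate is dropped (moves faster than 0.5 m/s while the fingers do not hold it) (linear speed of plate above 0.5 m/s and contact force between the fingers and plate below 0.1 N).
It also fails if it takes over 64 s, if anything falls off the work surface, if the arm or the gripper's body presses on something with over 40 N, if the wrist force passes 120 N, or if a joint passes its speed limit or range.

## Working session

There is one attempt and no reset: what is moved stays moved. The work goes in short steps, Python scripts to look and compute and a tool call to move; the robot and the scene stay as the last step left them, time stands still between calls to the robot, and variables do not carry over. Pictures are saved under pics/ and viewed, and the job is handed in when it is done.

Besides the shell and the picture viewer there is one more tool, called after "Request:" as name([rows], argument=value, ...), one row to a line, values as JSON. move_arm: Moves the arm, as the interface text tells. Its arguments: {"type":"object","properties":{"plan":{"type":"array","items":{"type":"array"}},"newtons":{"type":"number"}},"required":["plan"]}

```bash
ls; mkdir -p pics; cat > h.py <<'E'
import numpy as np, cv2
from plant import env
from scipy.spatial.transform import Rotation as Rn
def cap(name,fn):
    c=env.capture(name); cv2.imwrite('pics/'+fn,c['color'][:,:,::-1]); 
    np.savez('pics/'+fn[:-4]+'.npz',K=c['intrinsics'],R=c['R'],t=c['t'])
    return c
def ld(fn):
    d=np.load('pics/'+fn+'.npz'); return d['K'],d['R'],d['t']
def ray(fn,u,v):
    K,R,t=ld(fn); d=R.T@np.linalg.solve(K,[u,v,1.]); return -R.T@t,d/np.linalg.norm(d)
def onz(fn,u,v,z):
    o,d=ray(fn,u,v); return o+d*(z-o[2])/d[2]
def tri(f1,p1,f2,p2):
    o1,d1=ray(f1,*p1);o2,d2=ray(f2,*p2)
    A=np.c_[d1,-d2]; s=np.linalg.lstsq(A,o2-o1,rcond=None)[0]
    a,b=o1+s[0]*d1,o2+s[1]*d2
    return (a+b)/2,np.linalg.norm(a-b)
def proj(fn,X):
    K,R,t=ld(fn); p=K@(R@np.asarray(X)+t); return p[:2]/p[2]
E
python3 - <<'E'
from h import *
np.set_printoptions(precision=4,suppress=True)
for n in('side','top'):
    c=cap(n,n+'0.png'); print(n,c['intrinsics'].tolist(),-c['R'].T@c['t'],c['R'])
s=env.get_state(); print(s)
E
```

```text
pics
side [[610.7245655702193, 0.0, 307.5025832379067], [0.0, 610.7245655702193, 249.98862392651924], [0.0, 0.0, 1.0]] [ 0.2377 -0.9927  0.7735] [[ 0.9526 -0.3038 -0.0192]
 [-0.1723 -0.4861 -0.8567]
 [ 0.2509  0.8194 -0.5154]]
top [[438.4981023668478, 0.0, 318.4583784452937], [0.0, 438.4981023668478, 237.75476283457093], [0.0, 0.0, 1.0]] [0.3941 0.0661 1.1448] [[-0.0256 -0.9997 -0.0028]
 [-0.9823  0.0257 -0.1858]
 [ 0.1858 -0.002  -0.9826]]
{'time_s': 0.1, 'joint_positions': array([ 1.0986,  0.3536,  1.6341, -0.    ,  1.1552, -0.0024]), 'qd': array([-0.0012, -0.0022, -0.0044,  0.0022,  0.001 , -0.0012]), 'joint_torque': array([ -0.0003, -60.6353, -34.2827,  -0.0001,   0.0039,   0.0001]), 'ee_pos': array([0.2828, 0.5569, 0.2306]), 'ee_rot': array([-3.1268,  1.5695, -2.0259]), 'contact_force': array([ 0.3796, -0.1262,  0.4206]), 'ft_torque': array([-0.0256, -0.0421, -0.0236]), 'grip_width': 0.08559612748736647}
```

View pics/side0.png

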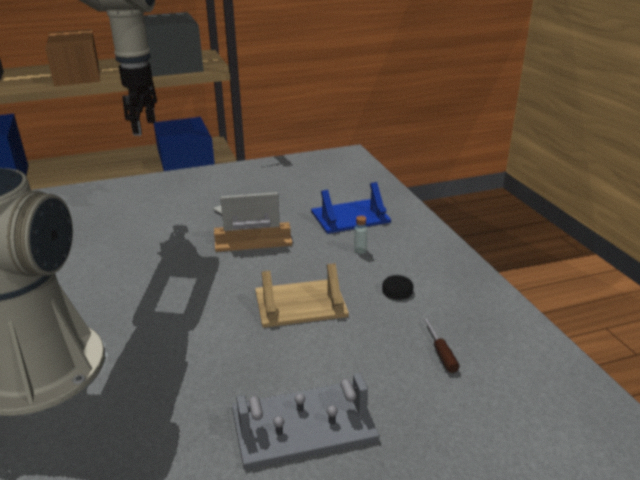

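View pics/top0.png

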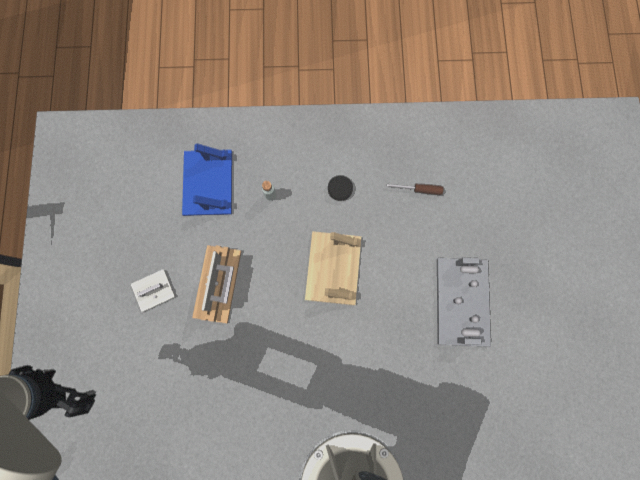

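The top view (up = +x, left = +y) shows the rack with the plate at about (217,284), the wooden rest at (334,268) and the mount at (465,301). The small decoy plate is at (152,290) and the blue decoy rest at (208,182). I'll zoom in next.

```bash
python3 - <<'E'
import cv2
t=cv2.imread('pics/top0.png'); s=cv2.imread('pics/side0.png')
def z(im,x,y,w,h,k): return cv2.resize(im[y:y+h,x:x+w],None,fx=k,fy=k,interpolation=cv2.INTER_CUBIC)
cv2.imwrite('pics/zr.png',cv2.hconcat([z(t,180,235,80,100,5),z(s,200,180,100,125,4)]))
cv2.imwrite('pics/zw.png',cv2.hconcat([z(t,295,220,80,100,5),z(s,245,255,112,140,25/7) ] ) if 0 else z(t,295,220,80,100,5))
cv2.imwrite('pics/zw2.png',z(s,245,255,120,80,6))
cv2.imwrite('pics/zm.png',z(t,425,245,80,115,5))
cv2.imwrite('pics/zm2.png',z(s,225,365,165,105,4.8))
E
```

```text
(no output)
```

View pics/zr.png

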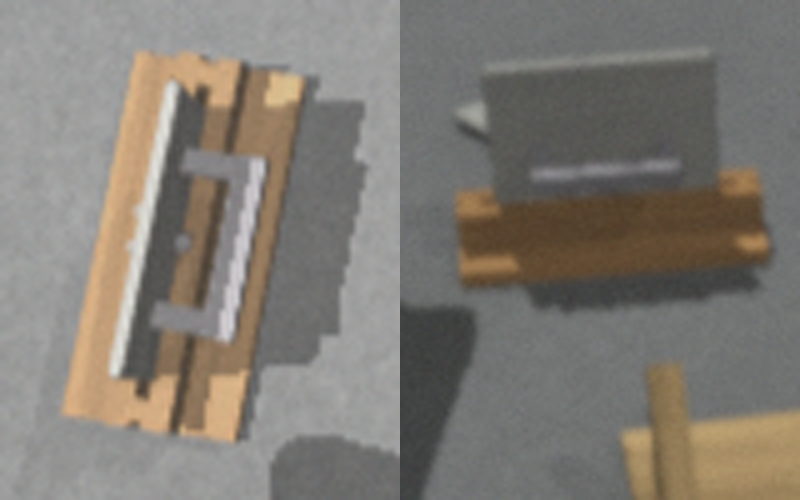

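View pics/zw.png

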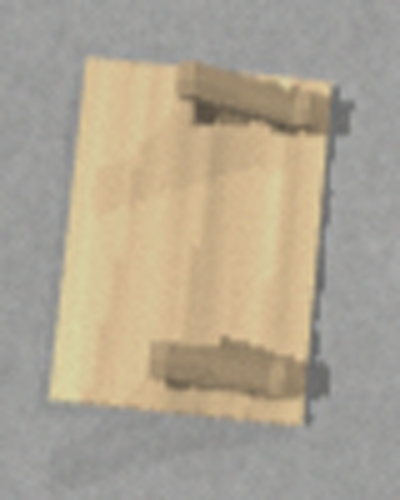

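View pics/zm.png

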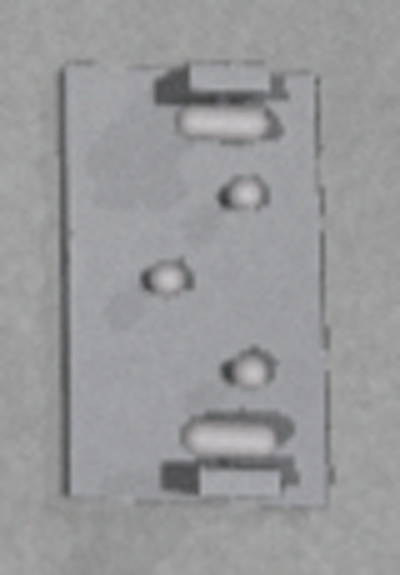

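View pics/zm2.png

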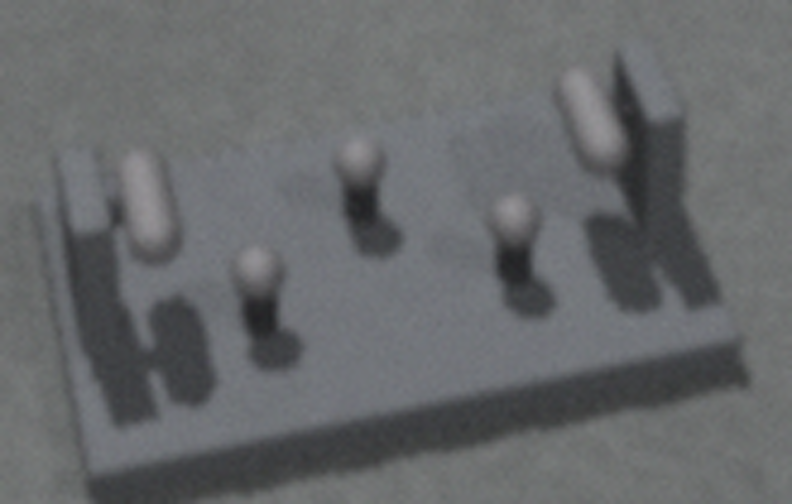

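View pics/zw2.png

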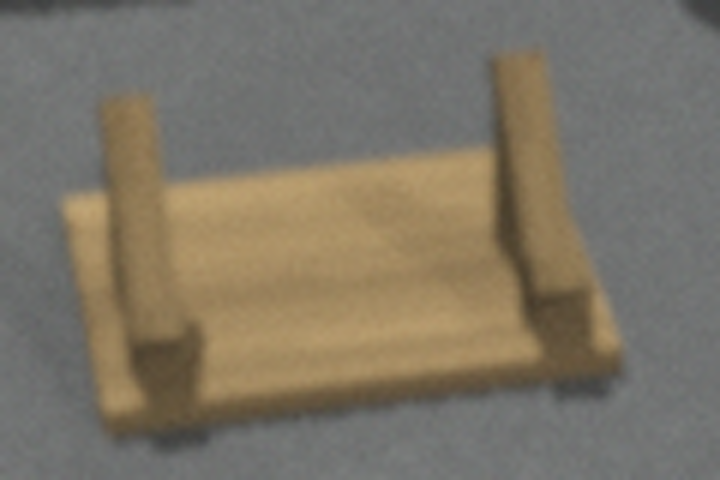

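```bash
python3 - <<'E'
from h import *
np.set_printoptions(precision=4,suppress=True)
s=env.get_state(); print(Rn.from_euler('xyz',s['ee_rot']).as_matrix())
t=cv2.imread('pics/top0.png'); hsv=cv2.cvtColor(t,cv2.COLOR_BGR2HSV)
def z(x,y,w,h,ox,oy,k): return (ox+(x+.5)/k-.5, oy+(y+.5)/k-.5)
T=lambda x,y:z(x,y,0,0,180,235,5); S=lambda x,y:z(x-400,y,0,0,200,180,4)
print('plate edge top view far/near', onz('top0',*T(174,84),.130),onz('top0',*T(118,375),.130))
print('side right/left', onz('side0',*S(714,52),.130),onz('side0',*S(485,68),.130))
print('tri', tri('top0',T(174,84),'side0',S(714,52)),tri('top0',T(118,375),'side0',S(485,68)))
# rack corners at z=.034 
for p in [(138,52),(65,415),(240,440),(305,75)]: print('rack',onz('top0',*T(*p),.034))
W=lambda x,y:z(x,y,0,0,295,220,5)
for p in [(85,57),(50,402),(306,424),(333,84)]: print('rest base',onz('top0',*W(*p),.010))
M=lambda x,y:z(x,y,0,0,425,245,5)
for p in [(64,64),(68,494),(327,502),(319,72)]: print('mount base',onz('top0',*M(*p),.016))
M2=lambda x,y:z(x,y,0,0,225,365,4.8)
b={'s':((166,278),(359,160)),'+':((245,192),(514,217)),'-':((250,370),(259,269))}
for k,(a,c) in b.items(): print('ball',k,tri('top0',M(*a),'side0',M2(*c)),onz('top0',*M(*a),.040))
# rails
V=lambda x,y:z(x,y,0,0,245,255,6)
for n,p in {'farL':(100,98),'farR':(155,96),'rfarL':(495,57),'rfarR':(545,53),'lfl':(133,340),'lfr':(200,328),'rfl':(530,293),'rfr':(590,290)}.items(): print(n,V(*p))
for n,p in {'u_tl':(180,62),'u_bl':(192,98),'l_tl':(152,343),'l_bl':(152,378),'u_r':(330,80),'l_r':(308,365)}.items(): print(n,W(*p))
E
```

```text
[[-0.0005 -0.8916  0.4527]
 [-0.0011  0.4527  0.8916]
 [-1.     -0.     -0.0012]]
plate edge top view far/near [0.5598 0.3085 0.13  ] [0.4257 0.3316 0.13  ]
side right/left [0.5657 0.3114 0.13  ] [0.43   0.3373 0.13  ]
tri (array([0.5621, 0.3077, 0.1318]), np.float64(0.005227383208670143)) (array([0.4273, 0.3305, 0.1334]), np.float64(0.0033697741992127044))
rack [0.5926 0.3503 0.034 ]
rack [0.4097 0.3828 0.034 ]
rack [0.3952 0.2953 0.034 ]
rack [0.5784 0.2643 0.034 ]
rest base [0.6273 0.0813 0.01  ]
rest base [0.4471 0.1034 0.01  ]
rest base [ 0.4326 -0.0274  0.01  ]
rest base [ 0.6093 -0.049   0.01  ]
mount base [ 0.5475 -0.2436  0.016 ]
mount base [ 0.3305 -0.2291  0.016 ]
mount base [ 0.3234 -0.3582  0.016 ]
mount base [ 0.5399 -0.3754  0.016 ]
ball s (array([ 0.4359, -0.279 ,  0.0425]), np.float64(0.001146690689693584)) [ 0.4354 -0.2797  0.04  ]
ball + (array([ 0.4774, -0.3219,  0.0433]), np.float64(0.0009917859421914065)) [ 0.4771 -0.323   0.04  ]
ball - (array([ 0.3898, -0.3165,  0.043 ]), np.float64(0.0011252055213885831)) [ 0.3893 -0.3174  0.04  ]
farL (261.25, 270.9166666666667)
farR (270.4166666666667, 270.5833333333333)
rfarL (327.0833333333333, 264.0833333333333)
rfarR (335.4166666666667, 263.4166666666667)
lfl (266.75, 311.25)
lfr (277.9166666666667, 309.25)
rfl (332.9166666666667, 303.4166666666667)
rfr (342.9166666666667, 302.9166666666667)
u_tl (330.6, 232.0)
u_bl (333.0, 239.2)
l_tl (325.0, 288.2)
l_bl (325.0, 295.2)
u_r (360.6, 235.6)
l_r (356.2, 292.6)
```

```bash
python3 - <<'E'
from h import *
np.set_printoptions(precision=4,suppress=True)
c=np.array([.5291,.0271,0]); yaw=-.122
px=np.array([np.cos(yaw),np.sin(yaw),0]); e=np.array([-np.sin(yaw),np.cos(yaw),0])
def onplane(fn,uv,p0,n):
    o,d=ray(fn,*uv); return o+d*((p0-o)@n)/(d@n)
def rep(name,fn,uv,off):
    X=onplane(fn,uv,c+off*px,px); print(name,'rest-x %.4f z %.4f'%((X-c)@e,X[2]))
# side view: px=+: right rail in image
rep('L far','side0',(265.8,270.7),-.069); rep('R far','side0',(331.2,263.7),.069)
rep('L front','side0',(272.3,310.2),-.069); rep('R front','side0',(337.9,303.2),.069)
def z(x,y,ox,oy,k): return (ox+(x+.5)/k-.5, oy+(y+.5)/k-.5)
V=lambda x,y:z(x,y,245,255,6)
rep('R ledge bottom','side0',V(565,370),.069);rep('L ledge bottom','side0',V(168,410),-.069)
rep('R ledge ??','side0',V(560,292),.069)
# top view, plane horizontal for far ends at z guesses
for n,p in {'top +x rail far':(331.8,235.6),'top -x rail far':(325,291.7)}.items():
  for zz in (.06,.08,.09):
    X=onz('top0',*p,zz)-c; print(n,zz,X@e,X@px)
for n,p in {'r':(360.6,235.6),'l':(356.2,292.6)}.items():
  for zz in (.02,.04):
    X=onz('top0',*p,zz)-c; print(n,zz,X@e,X@px)
E
python3 - <<'E'
import cv2
s=cv2.imread('pics/side0.png')
cv2.imwrite('pics/zw3.png',cv2.resize(s[295:335,255:355],None,fx=8,fy=8,interpolation=cv2.INTER_CUBIC))
E
```

```text
L far rest-x -0.0188 z 0.1077
R far rest-x -0.0027 z 0.0956
L front rest-x -0.1001 z 0.0685
R front rest-x -0.0654 z 0.0392
R ledge bottom rest-x -0.0738 z 0.0123
L ledge bottom rest-x -0.0905 z 0.0304
R ledge ?? rest-x -0.0655 z 0.0392
top +x rail far 0.06 0.012028437360838326 0.073810415548769
top +x rail far 0.08 0.012216619651282068 0.06989080570923105
top +x rail far 0.09 0.012310710796503943 0.06793100078946213
top -x rail far 0.06 0.015940341865655756 -0.0678180894917437
top -x rail far 0.08 0.016056401302240446 -0.06912652823578692
top -x rail far 0.09 0.016114431020532786 -0.06978074760780861
r 0.02 -0.06323009342939834 0.08884928970811834
r 0.04 -0.06171042309063823 0.08480166201896738
l 0.02 -0.06368310280615187 -0.05983215560627862
l 0.04 -0.0621553774577485 -0.06123606213371712
```

View pics/zw3.png

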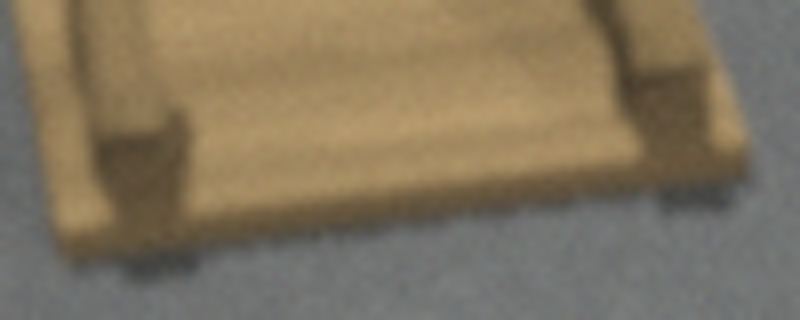

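```bash
python3 - <<'E'
from h import *
c=np.array([.5291,.0271,0]); yaw=-.122
px=np.array([np.cos(yaw),np.sin(yaw),0]); e=np.array([-np.sin(yaw),np.cos(yaw),0])
def P(uv,s):
    o,d=ray('side0',*uv); X=o+d*((c+s*e-o)@e)/(d@e); print(uv,s,'along px %.4f z %.4f'%((X-c)@px,X[2]))
for s in(.008,.014): P((265.8,270.7),s);P((331.2,263.7),s)
for s in(-.055,-.062): P((272.3,310.2),s);P((337.9,303.2),s)
# two-view triangulation of rail far ends mid & ledges
for a,b in [((331.8,235.6),(331.2,263.7)),((325,291.7),(265.8,270.7)),((360.6,235.6),(337.9,303.2)),((356.2,292.6),(272.3,310.2))]:
    X,r=tri('top0',a,'side0',b); print('x %.4f y %.4f z %.4f r %.4f'%((X-c)@e,(X-c)@px,X[2],r))
E
```

```text
(265.8, 270.7) 0.008 along px -0.0665 z 0.0904
(331.2, 263.7) 0.008 along px 0.0714 z 0.0886
(265.8, 270.7) 0.014 along px -0.0659 z 0.0865
(331.2, 263.7) 0.014 along px 0.0727 z 0.0847
(272.3, 310.2) -0.055 along px -0.0644 z 0.0350
(337.9, 303.2) -0.055 along px 0.0715 z 0.0315
(272.3, 310.2) -0.062 along px -0.0651 z 0.0402
(337.9, 303.2) -0.062 along px 0.0698 z 0.0367
x 0.0121 y 0.0706 z 0.0857 r 0.0035
x 0.0160 y -0.0676 z 0.0851 r 0.0037
x -0.0612 y 0.0776 z 0.0372 r 0.0153
x -0.0620 y -0.0632 z 0.0403 r 0.0039
```

```bash
cat >> h.py <<'E'
np.set_printoptions(precision=4,suppress=True)
def Rtool(yaw,tilt,kind):
    """plate frame: px=(cos yaw,sin yaw,0); tilt = rotation of plate about px from standing(0) to flat (-90deg)"""
    px=np.array([np.cos(yaw),np.sin(yaw),0.])
    Rp=plateR(yaw,tilt); py,pz=Rp[:,1],Rp[:,2]
    if kind=='pinch': x=-py; zt=-pz
    else: x=-pz; zt=py
    y=np.cross(zt,x); return np.c_[x,y,zt]
def plateR(yaw,tilt):
    # standing: x=px, y=Z, z=px x Z
    px=np.array([np.cos(yaw),np.sin(yaw),0.]); Z=np.array([0,0,1.])
    R0=np.c_[px,Z,np.cross(px,Z)]
    return Rn.from_rotvec(px*tilt).as_matrix()@R0
def goto(pos,R):
    s=env.get_state(); R0=Rn.from_euler('xyz',s['ee_rot']).as_matrix()
    d=R0.T@(np.asarray(pos)-s['ee_pos'])*1000; rv=np.degrees(Rn.from_matrix(R0.T@R).as_rotvec())
    print('shift',d.round(1),'turn',rv.round(2),'| t',s['time_s'],'pos',s['ee_pos'],'F',s['contact_force'],'q',s['joint_positions'],'w',s['grip_width'])
E
python3 -c "
from h import *
goto([.495,.3205,.20],Rtool(-.171,0,'pinch'))"
```

```text
shift [  30.8 -296.3 -114.7] turn [-17.12  -0.07  -0.01] | t 0.1 pos [0.2828 0.5569 0.2306] F [ 0.3796 -0.1262  0.4206] q [ 1.0986  0.3536  1.6341 -0.      1.1552 -0.0024] w 0.08559612748736647
```

Request:
move_arm([
  [[10,-60,-23],[-4,0,0],85],
  [[20,-120,-46],[-8,0,0],85],
  [[30,-180,-69],[-12,0,0],85],
  [[31,-240,-92],[-17,0,0],85],
  [[31,-296,-115],[-17.1,0,0],85],
])

```text
time_s: 0.72
ee_pos: [0.4909, 0.3245, 0.1998]
ee_rot: [2.29, 1.57, -2.593]
contact_force: [0.5, 0.5, -0.6]
grip_width: 0.0853
```

Request:
move_arm([
  [[0,0,0],[0,0,0],85],
  [[0,0,0],[0,0,0],85],
])

```text
time_s: 0.98
ee_pos: [0.4899, 0.3261, 0.2]
ee_rot: [1.773, 1.57, -3.112]
contact_force: [0.3, 0.7, 0.0]
grip_width: 0.085
```

```bash
python3 -c "
from h import *
cap('top','top1.png');cap('side','side1.png')
goto([.495,.3205,.098],Rtool(-.171,0,'pinch'))
a=cv2.imread('pics/top1.png');b=cv2.imread('pics/side1.png')
f=lambda i,x,y,w,h:cv2.resize(i[y:y+h,x:x+w],(400,400*h//w),interpolation=3)
cv2.imwrite('pics/z1.png',cv2.hconcat([f(a,160,220,110,130),f(b,190,150,110,130)]))"
```

```text
shift [102.1  -6.8  -5.5] turn [ 0.04 -0.01 -0.03] | t 1.075 pos [0.4892 0.327  0.2001] F [ 0.13   -0.6281  0.5925] q [ 0.5865  0.3285  1.7437  0.0003  1.0699 -0.8141] w 0.08504625648523226
```

View pics/z1.png

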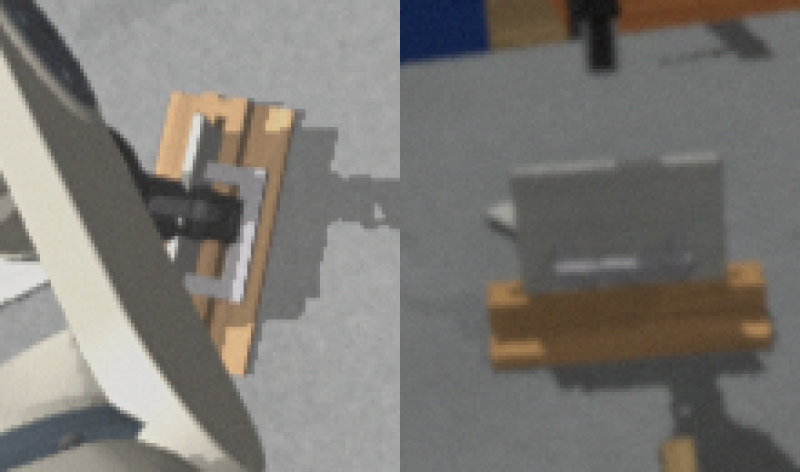

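Request:
move_arm([
  [[20,-7,-5.5],[0,0,0],85],
  [[50,-7,-5.5],[0,0,0],85],
  [[80,-7,-5.5],[0,0,0],85],
  [[95,-7,-5.5],[0,0,0],85],
  [[95,-7,-5.5],[0,0,0],85],
])

```text
time_s: 1.7
ee_pos: [0.495, 0.3201, 0.1046]
ee_rot: [2.31, 1.569, -2.572]
contact_force: [0.3, -0.7, -0.1]
grip_width: 0.0848
```

```bash
python3 -c "
from h import *
cap('top','top2.png');cap('side','side2.png')
goto([.495,.3205,.105],Rtool(-.171,0,'pinch'))
a=cv2.imread('pics/top2.png');b=cv2.imread('pics/side2.png')
f=lambda i,x,y,w,h:cv2.resize(i[y:y+h,x:x+w],(400,400*h//w),interpolation=3)
cv2.imwrite('pics/z2.png',cv2.hconcat([f(a,160,220,110,130),f(b,190,150,110,130)]))"
```

```text
shift [ 1.1  1.2 -0.1] turn [0.02 0.04 0.04] | t 1.8 pos [0.4962 0.3204 0.1061] F [-0.2626 -0.4165  0.0146] q [ 0.5708  0.4449  1.8107  0.      0.8849 -0.8294] w 0.08510088011542573
```

View pics/z2.png

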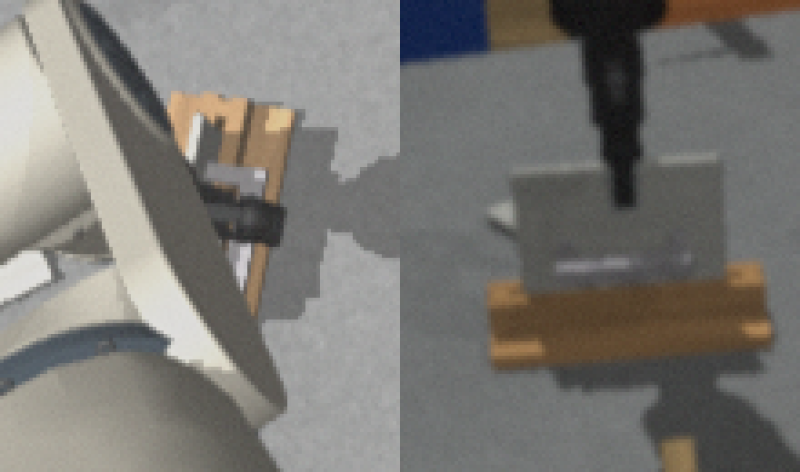

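Request:
move_arm([
  [[0,0,0],[0,0,0],40],
  [[0,0,0],[0,0,0],12],
  [[0,0,0],[0,0,0],0],
  [[0,0,0],[0,0,0],0],
  [[0,0,0],[0,0,0],0],
], newtons=70)

```text
time_s: 2.42
ee_pos: [0.4968, 0.3224, 0.1059]
ee_rot: [-0.193, 1.565, 1.204]
contact_force: [-1.2, 12.7, -3.8]
grip_width: 0.0052
```

Request:
move_arm([
  [[0,0,0],[0,0,0],0],
  [[0,0,0],[0,0,0],0],
  [[0,0,0],[0,0,0],0],
])

```text
time_s: 2.8
ee_pos: [0.4969, 0.3227, 0.1059]
ee_rot: [-0.222, 1.565, 1.176]
contact_force: [-0.5, 12.3, -3.2]
grip_width: 0.0052
```

Request:
move_arm([
  [[0,0,1.5],[0,0,0],0],
  [[0,0,3],[0,0,0],0],
  [[-3,0,3],[0,0,0],0],
  [[-6,0,3],[0,0,0],0],
  [[-10,0,3],[0,0,0],0],
])

```text
time_s: 3.42
ee_pos: [0.4971, 0.3245, 0.1152]
ee_rot: [-0.221, 1.567, 1.178]
contact_force: [0.4, 7.8, -7.2]
grip_width: 0.0046
```

```bash
python3 -c "
from h import *
goto([.495,.3235,.2],Rtool(-.171,0,'pinch'))"
```

```text
shift [-84.8   1.8  -1. ] turn [-0.08  0.21  0.05] | t 3.425 pos [0.4971 0.3245 0.1152] F [ 0.4155  7.8293 -7.2181] q [ 0.5746  0.4357  1.8003  0.0027  0.9024 -0.8255] w 0.004572888538889736
```

Request:
move_arm([
  [[-4,0,1],[0,0,0],0],
  [[-9,0,1.5],[0,0,0],0],
  [[-15,0,1.5],[0,0,0],0],
  [[-22,0,1.5],[0,0,0],0],
  [[-30,0,1.5],[0,0,0],0],
])

```text
time_s: 4.05
ee_pos: [0.4963, 0.3237, 0.1453]
ee_rot: [2.469, 1.569, -2.414]
contact_force: [0.1, -0.1, -3.3]
grip_width: 0.0042
```

```bash
python3 -c "
from h import *
cap('top','top3.png');cap('side','side3.png')
goto([.495,.3235,.2],Rtool(-.171,0,'pinch'))
a=cv2.imread('pics/top3.png');b=cv2.imread('pics/side3.png')
f=lambda i,x,y,w,h:cv2.resize(i[y:y+h,x:x+w],(400,400*h//w),interpolation=3)
cv2.imwrite('pics/z3.png',cv2.hconcat([f(a,160,220,110,130),f(b,190,150,110,130)]))"
```

```text
shift [-53.8   1.9  -1. ] turn [-0.03  0.03  0.05] | t 4.15 pos [0.4971 0.3242 0.1462] F [ 0.0746 -0.1067 -2.8514] q [ 0.5754  0.3969  1.7783 -0.0002  0.9654 -0.8239] w 0.004697682488328765
```

View pics/z3.png

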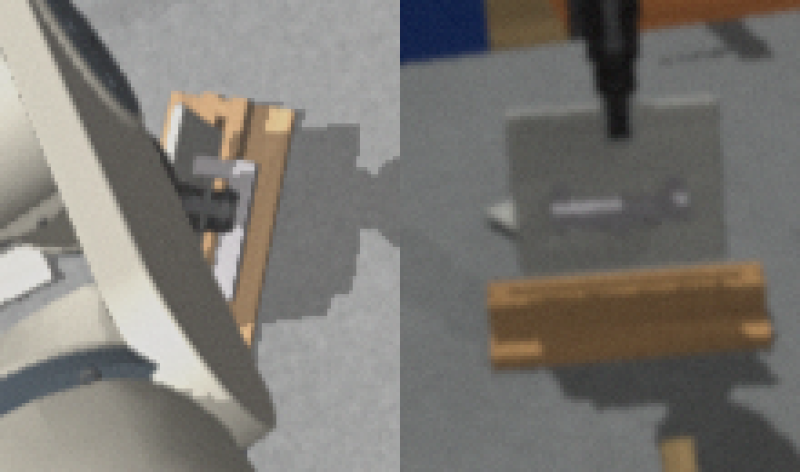

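```bash
python3 -c "
from h import *
yaw=-.122;t=-np.pi/4
Rp=plateR(yaw,t);print(Rp)
goto(np.array([.5291,.0271,.130])+Rp@[.004,.037,0],Rtool(yaw,t,'pinch'))"
```

```text
[[ 0.9926  0.0861 -0.0861]
 [-0.1217  0.7019 -0.7019]
 [-0.      0.7071  0.7071]]
shift [ -10.   -84.9 -260.9] turn [-2.7  45.02 -1.07] | t 4.15 pos [0.4971 0.3242 0.1462] F [ 0.0746 -0.1067 -2.8514] q [ 0.5754  0.3969  1.7783 -0.0002  0.9654 -0.8239] w 0.004697682488328765
```

Request:
move_arm([
  [[-25,0,0],[0,0,0],0],
  [[-50,-5,-10],[0,2,0],0],
  [[-70,-10,-40],[0,6,0],0],
  [[-80,-20,-75],[0,12,0],0],
  [[-80,-35,-115],[-1,18,0],0],
])

```text
time_s: 4.78
ee_pos: [0.5122, 0.2042, 0.2266]
ee_rot: [3.138, 1.255, -1.728]
contact_force: [0.4, -0.4, -3.5]
grip_width: 0.0045
```

```bash
python3 -c "
from h import *
yaw=-.122;t=-np.pi/4
Rp=plateR(yaw,t)
goto(np.array([.5291,.0271,.130])+Rp@[.004,.037,0],Rtool(yaw,t,'pinch'))"
```

```text
shift [ 112.2  -47.1 -117. ] turn [-1.53 26.91 -1.01] | t 4.775 pos [0.5122 0.2042 0.2266] F [ 0.3758 -0.4179 -3.4583] q [ 0.5267  0.3548  1.6821 -0.2514  1.3161 -0.801 ] w 0.004512723970330024
```

Request:
move_arm([
  [[15,-10,-25],[0,5,0],0],
  [[35,-20,-50],[-0.5,11,0],0],
  [[60,-30,-80],[-1,17,-0.5],0],
  [[90,-40,-105],[-1.5,23,-1],0],
  [[112,-47,-117],[-1.5,26.9,-1],0],
])

```text
time_s: 5.4
ee_pos: [0.5353, 0.0525, 0.1537]
ee_rot: [3.139, 0.785, -1.696]
contact_force: [0.4, 0.7, -2.9]
grip_width: 0.0046
```

```bash
python3 -c "
from h import *
cap('top','top4.png');cap('side','side4.png')
yaw=-.122;t=-np.pi/4
Rp=plateR(yaw,t)
goto(np.array([.5291,.0271,.130])+Rp@[.004,.037,0],Rtool(yaw,t,'pinch'))
a=cv2.imread('pics/top4.png');b=cv2.imread('pics/side4.png')
f=lambda i,x,y,w,h:cv2.resize(i[y:y+h,x:x+w],(400,400*h//w),interpolation=3)
cv2.imwrite('pics/z4.png',cv2.hconcat([f(a,270,180,120,150),f(b,230,200,130,162)[:500]]))"
```

```text
shift [-3.3 -2.  -2.6] turn [ 0.17 -0.04 -0.32] | t 5.5 pos [0.5342 0.0524 0.152 ] F [-0.496   0.4524 -4.1382] q [ 0.4754  0.5779  1.7304 -0.6327  1.3928 -0.6752] w 0.004581430660166159Traceback (most recent call last):
  File "<string>", line 9, in <module>
    cv2.imwrite('pics/z4.png',cv2.hconcat([f(a,270,180,120,150),f(b,230,200,130,162)[:500]]))
                              ~~~~~~~~~~~^^^^^^^^^^^^^^^^^^^^^^^^^^^^^^^^^^^^^^^^^^^^^^^^^^^
cv2.error: OpenCV(4.12.0) /io/opencv/modules/core/src/matrix_operations.cpp:64: error: (-215:Assertion failed) src[i].dims <= 2 && src[i].rows == src[0].rows && src[i].type() == src[0].type() in function 'hconcat'
```

```bash
cat >> h.py <<'E'
def pair(a,ra,b,rb,out):
    a=cv2.imread('pics/'+a);b=cv2.imread('pics/'+b)
    f=lambda i,r:cv2.resize(i[r[1]:r[1]+r[3],r[0]:r[0]+r[2]],(400,500),interpolation=3)
    cv2.imwrite('pics/'+out,cv2.hconcat([f(a,ra),f(b,rb)]))
E
python3 -c "
from h import *
pair('top4.png',(270,180,120,150),'side4.png',(240,210,120,150),'z4.png')"
```

```text
(no output)
```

View pics/z4.png

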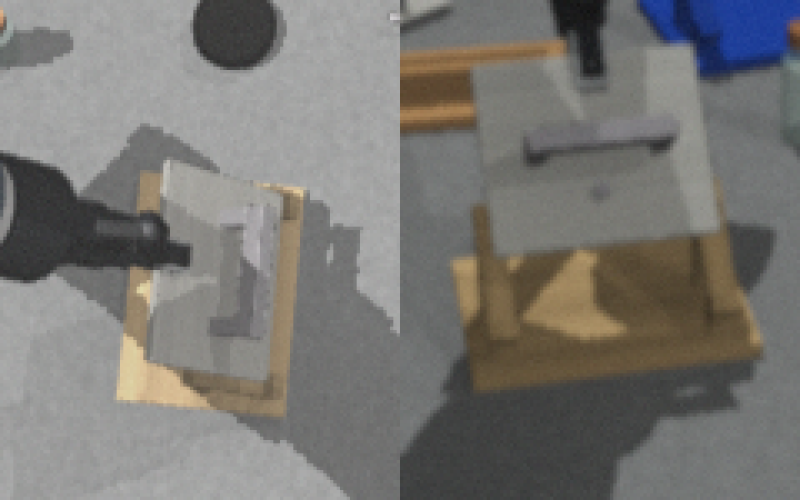

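```bash
python3 -c "
from h import *
c=np.array([.5291,.0271,0]);yaw=-.122
px=np.array([np.cos(yaw),np.sin(yaw),0]); e=np.array([-np.sin(yaw),np.cos(yaw),0])
k=3.3333
for n,a,b,z in [('lo+',(280,195),(718,232),.088),('lo-',(268,380),(495,253),.088),('hi+',(163,160),(692,45),.173),('hi-',(150,360),(475,70),.173)]:
    A=(270+a[0]/k,180+a[1]/k);B=(240+(b[0]-400)/k,210+b[1]/k)
    X,r=tri('top4',A,'side4',B);Y=onz('top4',*A,z)
    print(n,(X-c)@px,(X-c)@e,X[2],r,'|',(Y-c)@px,(Y-c)@e)
"
```

```text
lo+ 0.0680959206124791 -0.042954795675246064 0.08223069386924314 0.0012987130332492458 | 0.06631760095875393 -0.04253304527602127
lo- -0.06865569852530214 -0.04496431268236118 0.08813848279307629 0.0012331562703521508 | -0.0692637373124707 -0.04493987762299302
hi+ 0.06985445680254553 0.0437652178524532 0.16510446132787227 0.0036518707340665803 | 0.06633075056915047 0.04376106958375683
hi- -0.06691979100944534 0.03934424648317394 0.16664330032791336 0.003736419072499445 | -0.06924508959992096 0.0393281137766797
```

Request:
move_arm([
  [[6,0,6],[0,0,0],0],
  [[12,0,12],[0,0,0],0],
  [[18,0,18],[0,0,0],0],
  [[24,0,24],[0,0,0],0],
  [[26,0,26],[0,0,0],0],
])

```text
time_s: 6.12
ee_pos: [0.5352, 0.0536, 0.1175]
ee_rot: [3.139, 0.787, -1.696]
contact_force: [0.7, 0.0, -3.4]
grip_width: 0.0045
```

Request:
move_arm([
  [[1,0,1],[0,0,0],0],
  [[2,0,2],[0,0,0],0],
])

```text
time_s: 6.38
ee_pos: [0.5355, 0.0536, 0.1153]
ee_rot: [3.14, 0.787, -1.695]
contact_force: [-0.2, -0.8, -2.9]
grip_width: 0.0044
```

```bash
python3 -c "
from h import *
cap('top','top5.png');cap('side','side5.png')
yaw=-.122;t=-np.pi/4
Rp=plateR(yaw,t)
goto(np.array([.5291,.0271,.080])+Rp@[.004,.037,0],Rtool(yaw,t,'pinch'))
pair('top5.png',(270,180,120,150),'side5.png',(240,210,120,150),'z5.png')"
```

```text
shift [ 7.  -0.9  5.8] turn [ 0.01  0.11 -0.1 ] | t 6.475 pos [0.5355 0.0536 0.1152] F [-0.1683 -0.3605 -3.348 ] q [ 0.4765  0.6296  1.7406 -0.6411  1.339  -0.634 ] w 0.004305385858020327
```

View pics/z5.png

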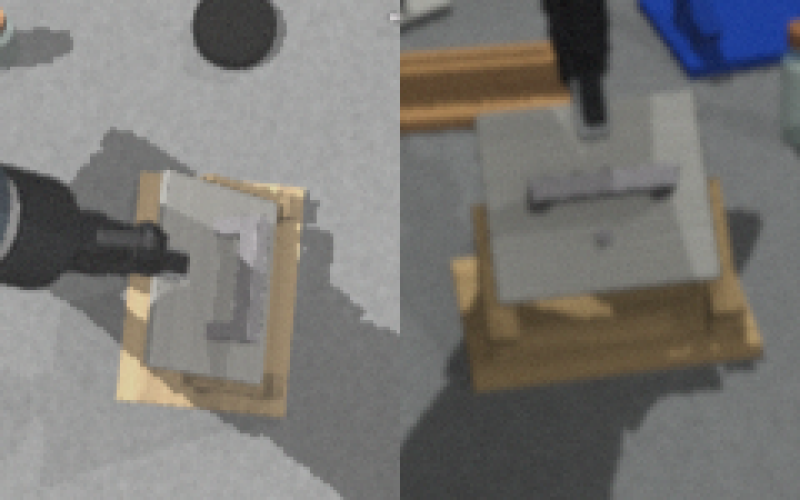

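About 9 mm remain, with no contact yet. I'll creep down until the force changes.

Request:
move_arm([
  [[1.5,0,1.5],[0,0,0],0],
  [[3,0,3],[0,0,0],0],
  [[4,0,4],[0,0,0],0],
])

```text
time_s: 6.85
ee_pos: [0.5354, 0.0531, 0.11]
ee_rot: [3.14, 0.786, -1.695]
contact_force: [0.6, -0.6, 1.4]
grip_width: 0.0048
```

Request:
move_arm([
  [[0.7,0,0.7],[0,0,0],0],
  [[1.5,0,1.5],[0,0,0],0],
])

```text
time_s: 7.1
ee_pos: [0.5354, 0.0526, 0.1089]
ee_rot: [3.14, 0.784, -1.695]
contact_force: [-1.3, -3.8, 11.6]
grip_width: 0.0046
```

Request:
move_arm([
  [[-0.7,0,-0.7],[0,0,0],0],
  [[-0.7,0,-0.7],[0,0,0],12],
  [[-0.7,0,-0.7],[0,0,0],25],
  [[-0.7,0,-0.7],[0,0,0],25],
])

```text
time_s: 7.6
ee_pos: [0.5355, 0.0538, 0.1084]
ee_rot: [3.14, 0.788, -1.695]
contact_force: [-0.3, -0.1, -1.0]
grip_width: 0.0252
```

```bash
python3 -c "
from h import *
cap('top','top6.png');cap('side','side6.png')
yaw=-.122;t=-np.pi/4
Rp=plateR(yaw,t)
goto(np.array([.5291,.0271,.080])+Rp@[.004,.037,0],Rtool(yaw,t,'pinch'))
pair('top6.png',(270,180,120,150),'side6.png',(240,210,120,150),'z6.png')"
```

```text
shift [ 2.3 -0.9  0.8] turn [ 0.03  0.11 -0.09] | t 7.7 pos [0.5355 0.0537 0.1084] F [ 0.5393  0.0192 -0.2145] q [ 0.4767  0.6396  1.7421 -0.6427  1.3298 -0.627 ] w 0.025116184341099336
```

View pics/z6.png

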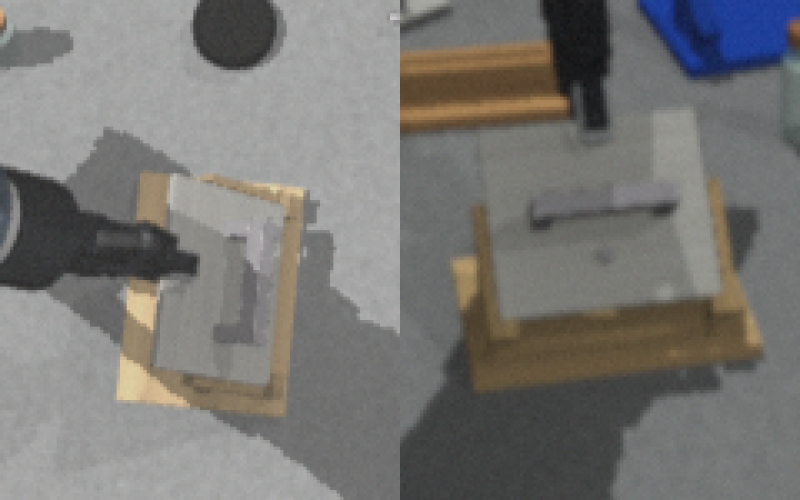

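Request:
move_arm([
  [[-10,0,0],[0,0,0],25],
  [[-30,0,0],[0,0,0],30],
  [[-60,0,0],[0,0,0],45],
  [[-100,0,0],[0,0,0],45],
  [[-130,0,-20],[0,-8,0],45],
])

```text
time_s: 8.32
ee_pos: [0.545, 0.1341, 0.2141]
ee_rot: [3.135, 0.928, -1.696]
contact_force: [0.5, -0.4, 1.0]
grip_width: 0.0448
```

```bash
python3 -c "
from h import *
yaw=-.122;t=-np.pi/4
Rp=plateR(yaw,t)
goto(np.array([.5291,.0271,.080])+Rp@[0,0,.13],Rtool(yaw,t,'bar'))
cap('top','top7.png');cap('side','side7.png')
pair('top7.png',(270,180,120,150),'side7.png',(240,210,120,150),'z7.png')"
```

```text
shift [ 153.7    3.2 -134.9] turn [  0.16 -81.81  -0.28] | t 8.325 pos [0.545  0.1341 0.2141] F [ 0.5138 -0.3617  0.9905] q [ 0.5324  0.4952  1.6182 -0.497   1.4706 -0.7568] w 0.04479936438104574
```

View pics/z7.png

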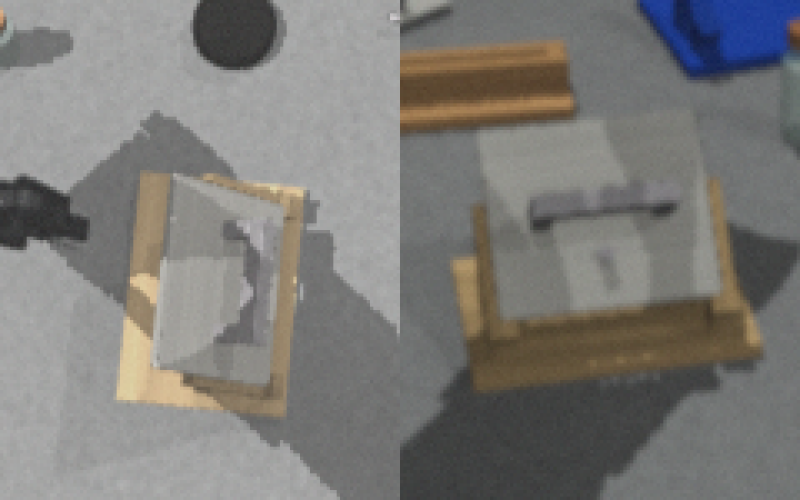

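```bash
python3 -c "
from h import *
c=np.array([.5291,.0271,0]);yaw=-.122
px=np.array([np.cos(yaw),np.sin(yaw),0]); e=np.array([-np.sin(yaw),np.cos(yaw),0])
k=3.3333;XX=[]
for n,a,b in [('lo+',(284,207),(720,297)),('lo-',(270,383),(497,318)),('hi+',(172,175),(695,110)),('hi-',(155,368),(478,135))]:
    A=(270+a[0]/k,180+a[1]/k);B=(240+(b[0]-400)/k,210+b[1]/k)
    X,r=tri('top7',A,'side7',B);XX.append(X)
    print(n,(X-c)@px,(X-c)@e,X[2],r)
XX=np.array(XX);m=XX.mean(0);print('mid',m,'yaws',[np.arctan2(*(XX[i]-XX[i+1])[[1,0]]) for i in(0,2)], 'slope',(XX[2:].mean(0)-XX[:2].mean(0)))
b=cv2.imread('pics/top7.png')[230:305,310:370];cv2.imwrite('pics/z7t.png',cv2.resize(b,None,fx=8,fy=8,interpolation=3))
"
```

```text
lo+ 0.06781025853335851 -0.04949576634721283 0.03827406653798393 0.0017844964575044918
lo- -0.06908543354756222 -0.049392057176837416 0.04376328917657174 0.001305299840831828
hi+ 0.0695011120581942 0.03720734503244268 0.12172270120126927 0.0051750026423192964
hi- -0.0684666862329181 0.0360950829981219 0.12227134300880099 0.004666386638211565
mid [0.5283 0.0208 0.0815] yaws [np.float64(-0.122757577897146), np.float64(-0.11393842365352361)] slope [0.0116 0.0853 0.081 ]
```

View pics/z7t.png

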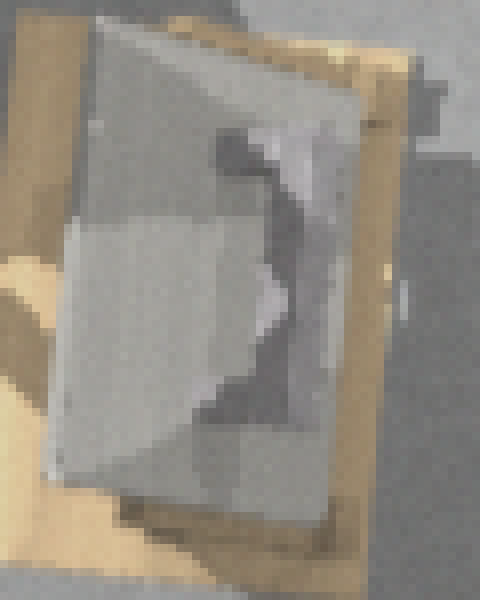

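Request:
move_arm([
  [[0,0,-25],[0,-8,0],45],
  [[5,0,-50],[0,-17,0],45],
  [[20,0,-75],[0,-26,0],45],
  [[40,0,-95],[0,-35,0],45],
  [[60,2,-110],[0,-44,0],45],
])

```text
time_s: 9.05
ee_pos: [0.5287, 0.0075, 0.2347]
ee_rot: [-0.022, 1.442, 1.427]
contact_force: [0.6, -0.4, -0.7]
grip_width: 0.045
```

```bash
python3 -c "
from h import *
yaw=-.122;t=-np.pi/4
Rp=plateR(yaw,t)
goto(np.array([.5286,.0231,.080])+Rp@[0,0,.13],Rtool(yaw,t,'bar'))"
```

```text
shift [ 52.4   2.2 -83.9] turn [  0.08 -37.62   0.15] | t 9.05 pos [0.5287 0.0075 0.2347] F [ 0.6257 -0.435  -0.7455] q [-0.0718  0.1948  1.848   0.1447  1.0938 -1.5872] w 0.04499921231336135
```

Request:
move_arm([
  [[8,0,-25],[0,-8,0],45],
  [[20,0,-50],[0,-17,0],45],
  [[35,1,-70],[0,-26,0],45],
  [[48,2,-82],[0,-34,0],45],
  [[52,2,-84],[0,-37.6,0],45],
])

```text
time_s: 9.68
ee_pos: [0.5162, -0.0695, 0.17]
ee_rot: [0.004, 0.786, 1.449]
contact_force: [-0.2, 0.8, -0.4]
grip_width: 0.0449
```

```bash
python3 -c "
from h import *
yaw=-.122;t=-np.pi/4
Rp=plateR(yaw,t)
cap('top','top8.png');cap('side','side8.png')
goto(np.array([.5286,.0231,.080])+Rp@[0,0,.016],Rtool(yaw,t,'bar'))
pair('top8.png',(270,180,120,150),'side8.png',(240,210,120,150),'z8.png')"
```

```text
shift [113.1  -1.4   2.7] turn [-0.24 -0.17 -0.08] | t 9.775 pos [ 0.5161 -0.069   0.1697] F [-0.249  -0.4504  0.0112] q [-0.5676  0.4791  1.8596  0.7216  1.2942 -2.3961] w 0.045071418581435846
```

View pics/z8.png

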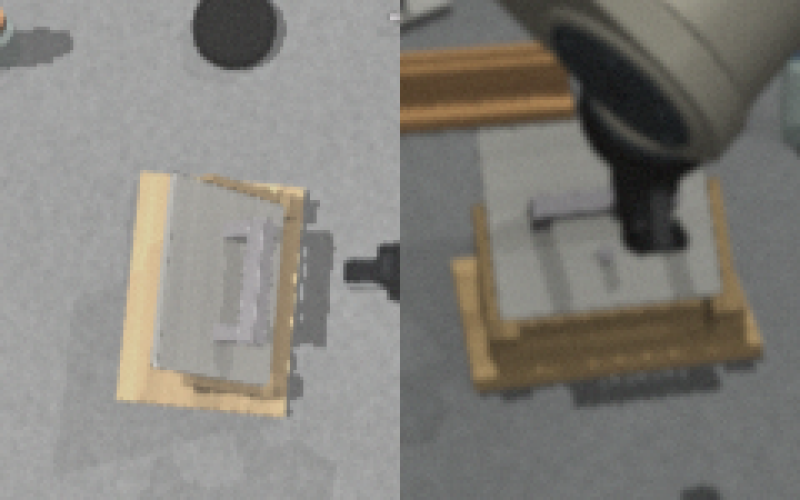

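```bash
python3 -c "
from h import *
yaw=-.122;t=-np.pi/4
Rp=plateR(yaw,t);m=np.array([.5286,.0231,.080])
im=cv2.imread('pics/top8.png');im=cv2.resize(im[220:310,310:380],None,fx=8,fy=8,interpolation=3)
def d(p,col):
    u=proj('top8',m+Rp@(np.array(p)/1000)); cv2.circle(im,(int((u[0]-310+.5)*8),int((u[1]-220+.5)*8)),3,col,-1)
for sx in(-1,1):
  for sy in(-7,7): d((45*sx,sy,43),(0,0,255)); 
  for sy in(-60,60): d((70*sx,sy,3),(255,0,0))
d((0,-27,9),(0,255,0))
cv2.imwrite('pics/z8t.png',im)
"
```

```text
(no output)
```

View pics/z8t.png

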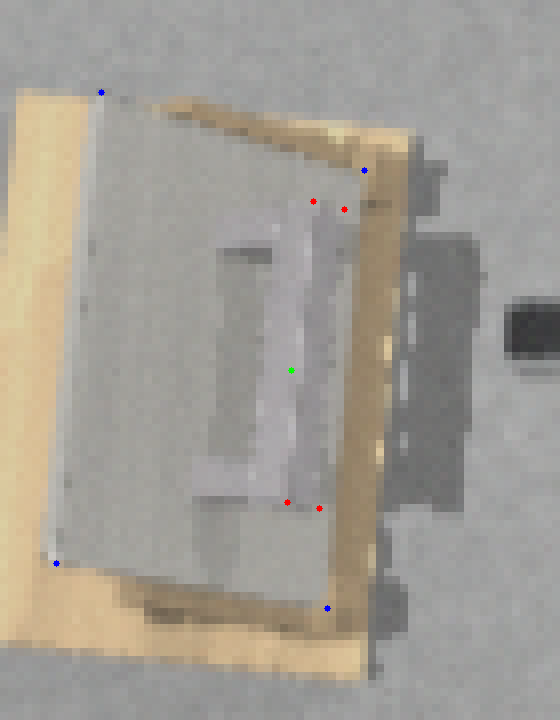

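Request:
move_arm([
  [[25,-1.4,2.7],[0,0,0],45],
  [[55,-1.4,2.7],[0,0,0],45],
  [[85,-1.4,2.7],[0,0,0],45],
  [[105,-1.4,2.7],[0,0,0],45],
  [[112,-1.4,2.7],[0,0,0],45],
])

```text
time_s: 10.4
ee_pos: [0.5276, 0.0128, 0.093]
ee_rot: [0.002, 0.791, 1.451]
contact_force: [-0.6, 1.1, -0.3]
grip_width: 0.0451
```

```bash
python3 -c "
from h import *
yaw=-.122;t=-np.pi/4
Rp=plateR(yaw,t)
cap('top','top9.png');cap('side','side9.png')
goto(np.array([.5286,.0231,.080])+Rp@[0,0,.016],Rtool(yaw,t,'bar'))
pair('top9.png',(290,200,100,125),'side9.png',(240,210,120,150),'z9.png')"
```

```text
shift [ 1.2  0.5 -1.5] turn [-0.05 -0.31 -0.06] | t 10.5 pos [0.5277 0.0121 0.0932] F [-0.1903  0.3384  0.277 ] q [-0.4302  0.5704  1.9473  0.8493  1.1021 -2.4662] w 0.04527315610673817
```

View pics/z9.png

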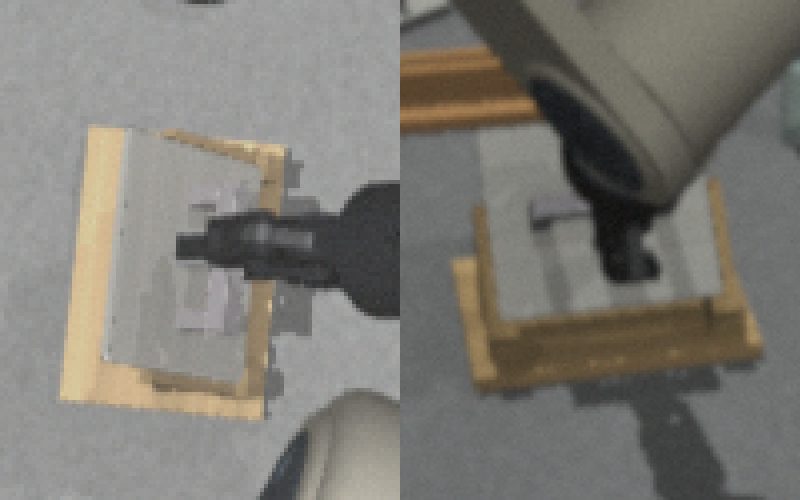

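```bash
python3 -c "
from h import *
s=env.get_state();R=Rn.from_euler('xyz',s['ee_rot']).as_matrix()
for d in([0,0,0],[-13,0,22],[-13,0,-22],[-13,0,30],[-13,0,-30]):
  p=s['ee_pos']+R@(np.array(d)/1000)
  for n,o in(('top9',(290,200,4,0)),('side9',(240,210,3.333,400))):
    u=proj(n,p);print(d,n,(u[0]-o[0])*o[2]+o[3],(u[1]-o[1])*o[2])
"
```

```text
[0, 0, 0] top9 202.40736759709944 254.93328311200162
[0, 0, 0] side9 599.0717750974244 205.67832291922505
[-13, 0, 22] top9 193.39604149350725 248.48143058176606
[-13, 0, 22] side9 596.212620247305 165.95191616857073
[-13, 0, -22] top9 242.63839801911467 260.14529595092745
[-13, 0, -22] side9 606.5049390772144 236.22914585648334
[-13, 0, 30] top9 184.13681585216864 246.28823007465598
[-13, 0, 30] side9 594.3599085014768 153.30137054723608
[-13, 0, -30] top9 251.29709863550352 262.196252188347
[-13, 0, -30] side9 608.3951049573042 249.13543295257656
```

```bash
python3 -c "
from h import *
s=env.get_state();R=Rn.from_euler('xyz',s['ee_rot']).as_matrix();print(R)
im=cv2.imread('pics/side9.png');im=cv2.resize(im[240:315,255:355],None,fx=8,fy=8,interpolation=3)
for d,c in(([0,0,0],(0,0,255)),([-13,0,-30],(0,255,0)),([-40,0,-30],(255,0,0)),([-40,11,-40],(255,255,0)),([-40,-11,-40],(0,255,255))):
    u=proj('side9',s['ee_pos']+R@(np.array(d)/1000)); cv2.circle(im,(int((u[0]-255+.5)*8),int((u[1]-240+.5)*8)),4,c,-1)
cv2.imwrite('pics/z9s.png',im)
"
```

```text
[[ 0.0846 -0.9926  0.0874]
 [ 0.6982  0.1216  0.7055]
 [-0.7109  0.0013  0.7033]]
```

View pics/z9s.png

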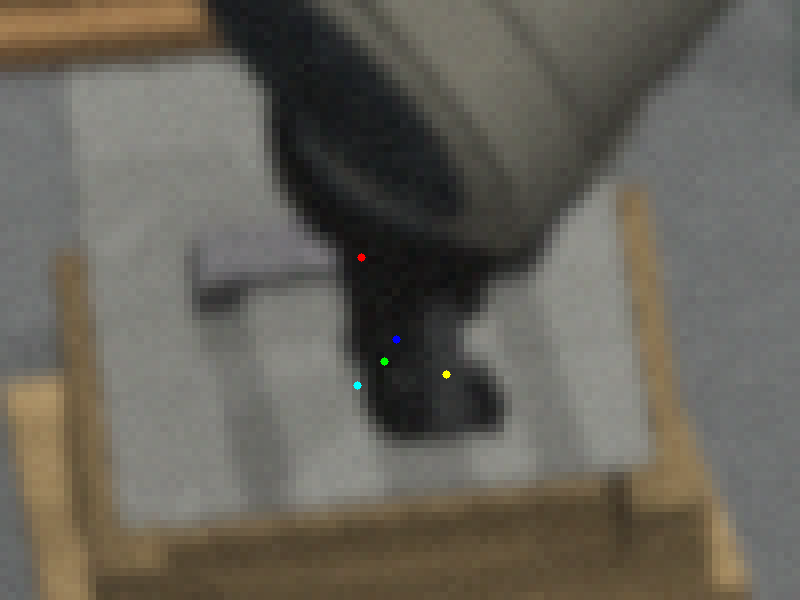

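Request:
move_arm([
  [[0,0,0],[0,0,0],24],
  [[0,0,0],[0,0,0],12],
  [[0,0,0],[0,0,0],0],
  [[0,0,0],[0,0,0],0],
  [[0,0,0],[0,0,0],0],
], newtons=100)

```text
time_s: 11.12
ee_pos: [0.528, 0.0105, 0.0934]
ee_rot: [0.0, 0.791, 1.447]
contact_force: [-1.8, -5.6, 3.3]
grip_width: 0.012
```

Request:
move_arm([
  [[0,0,0],[0,0,0],0],
  [[0,0,0],[0,0,0],0],
])

```text
time_s: 11.38
ee_pos: [0.5281, 0.0105, 0.0934]
ee_rot: [0.0, 0.791, 1.447]
contact_force: [-2.0, -5.6, 2.9]
grip_width: 0.0119
```

Request:
move_arm([
  [[-2,0,1],[0,0,0],0],
  [[-6,0,3],[0,0,0],0],
  [[-14,0,8],[0,0,0],0],
  [[-28,0,20],[0,0,0],0],
  [[-45,0,40],[0,0,0],0],
])

```text
time_s: 12.0
ee_pos: [0.5271, 0.0083, 0.1543]
ee_rot: [0.003, 0.791, 1.45]
contact_force: [-0.5, -0.0, -3.3]
grip_width: 0.0119
```

```bash
python3 -c "
from h import *
yaw=-.068;t=-np.pi/2
Rp=plateR(yaw,t)
cap('top','top10.png');cap('side','side10.png')
goto(np.array([.4346,-.3014,.15])+Rp@[0,0,.016],Rtool(yaw,t,'bar'))
pair('top10.png',(290,200,100,125),'side10.png',(240,190,120,150),'z10.png')"
```

```text
shift [-231.1   55.3 -219.6] turn [-2.92 44.65  1.39] | t 12.1 pos [0.5286 0.008  0.1562] F [ 0.1326 -0.1537 -3.5641] q [-0.4367  0.4659  1.9259  0.8062  1.1874 -2.371 ] w 0.012329247827364493
```

View pics/z10.png

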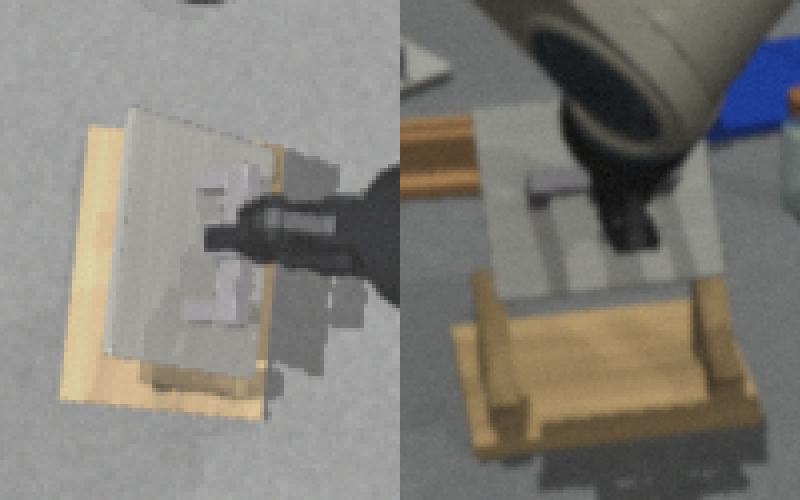

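Request:
move_arm([
  [[-22,2,0],[0,4,0],0],
  [[-50,6,-15],[0,9,0],0],
  [[-80,12,-40],[-1,15,0],0],
  [[-110,20,-65],[-1,21,0.5],0],
  [[-140,28,-92],[-1.5,27,0.7],0],
])

```text
time_s: 12.72
ee_pos: [0.4788, -0.1519, 0.1882]
ee_rot: [-0.005, 1.265, 1.472]
contact_force: [-0.2, -0.9, -4.3]
grip_width: 0.0119
```

```bash
python3 -c "
from h import *
yaw=-.068;t=-np.pi/2
Rp=plateR(yaw,t)
goto(np.array([.4346,-.3014,.14])+Rp@[0,0,.016],Rtool(yaw,t,'bar'))"
```

```text
shift [ -15.4   30.  -155.5] turn [-1.47 17.51  0.31] | t 12.725 pos [ 0.4788 -0.1519  0.1882] F [-0.163  -0.9205 -4.2751] q [-0.5005  0.279   1.8858  0.3129  1.1195 -2.135 ] w 0.01193052898048341
```

Request:
move_arm([
  [[-8,6,-30],[0,4,0],0],
  [[-14,13,-65],[-0.5,8,0],0],
  [[-16,20,-105],[-1,13,0.3],0],
  [[-16,27,-140],[-1.5,16.5,0.3],0],
  [[-15.4,30,-155.5],[-1.5,17.5,0.3],0],
])

```text
time_s: 13.35
ee_pos: [0.4342, -0.3002, 0.1546]
ee_rot: [0.205, 1.567, 1.707]
contact_force: [0.2, 0.5, -3.4]
grip_width: 0.0121
```

Request:
move_arm([
  [[0,0,0],[0,0,0],0],
  [[0,0,0],[0,0,0],0],
])

```text
time_s: 13.6
ee_pos: [0.4354, -0.2995, 0.1554]
ee_rot: [-0.121, 1.566, 1.381]
contact_force: [-0.0, -0.0, -3.3]
grip_width: 0.0119
```

```bash
python3 -c "
from h import *
yaw=-.068;t=-np.pi/2
Rp=plateR(yaw,t)
cap('top','top11.png');cap('side','side11.png')
goto(np.array([.4346,-.3014,.14])+Rp@[0,0,.016],Rtool(yaw,t,'bar'))
pair('top11.png',(410,230,100,125),'side11.png',(220,310,136,170),'z11.png')"
```

```text
shift [-0.4  0.8 -1.9] turn [0.01 0.23 0.05] | t 13.7 pos [ 0.4355 -0.2996  0.1556] F [ 0.7327  0.3445 -2.8976] q [-0.6079  0.2946  1.9086  0.0049  0.9398 -2.1138] w 0.012065823085554926
```

View pics/z11.png

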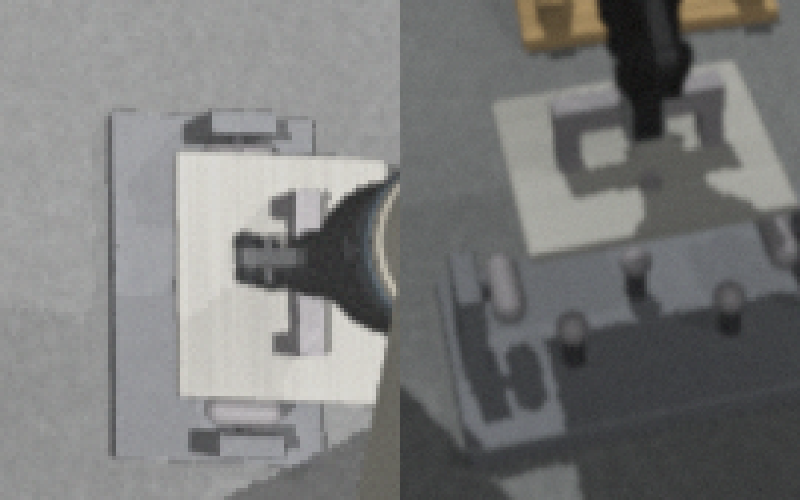

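```bash
python3 -c "
from h import *
ks=400/136
A=lambda a:(410+a[0]/4-.5+.125,230+a[1]/4-.5+.125);B=lambda b:(220+(b[0]-400)/ks-.4,310+b[1]/ks-.4)
P,r=tri('top11',A((177,152)),'side11',B((732,62)));Q,r2=tri('top11',A((180,397)),'side11',B((493,103)))
print(P,r,Q,r2,np.linalg.norm(P-Q))
for z in(.140,.143):
  p=onz('top11',*A((177,152)),z);q=onz('top11',*A((180,397)),z);d=(p-q);d/=np.linalg.norm(d);n=np.array([-d[1],d[0],0])
  print(z,p,q,np.linalg.norm(p-q),'yaw',np.arctan2(d[1],d[0]),'mid',(p+q)/2-.06*n)
L=onz('side11',*B((530,253)),.143);H=onz('side11',*B((493,103)),.143);print('side',L,H,np.linalg.norm(L-H),'tcp',env.get_state()['ee_pos'])
im=cv2.imread('pics/side11.png');cv2.imwrite('pics/z11s.png',cv2.resize(im[315:415,240:370],None,fx=6,fy=6,interpolation=3))
im=cv2.imread('pics/top11.png');cv2.imwrite('pics/z11t.png',cv2.resize(im[250:350,425:525],None,fx=6,fy=6,interpolation=3))
"
```

```text
[ 0.5062 -0.2456  0.1403] 0.00038599517960597 [ 0.3698 -0.2361  0.1402] 0.003131399874163681 0.13670441293582142
0.14 [ 0.506  -0.2456  0.14  ] [ 0.3682 -0.2359  0.14  ] 0.13811676186461688 yaw -0.07073302170817974 mid [ 0.4329 -0.3006  0.14  ]
0.143 [ 0.5057 -0.2447  0.143 ] [ 0.3683 -0.235   0.143 ] 0.13770438651081127 yaw -0.07073302170817991 mid [ 0.4327 -0.2997  0.143 ]
side [ 0.362  -0.3562  0.143 ] [ 0.3707 -0.2397  0.143 ] 0.11686477346576468 tcp [ 0.4355 -0.2996  0.1556]
```

View pics/z11s.png

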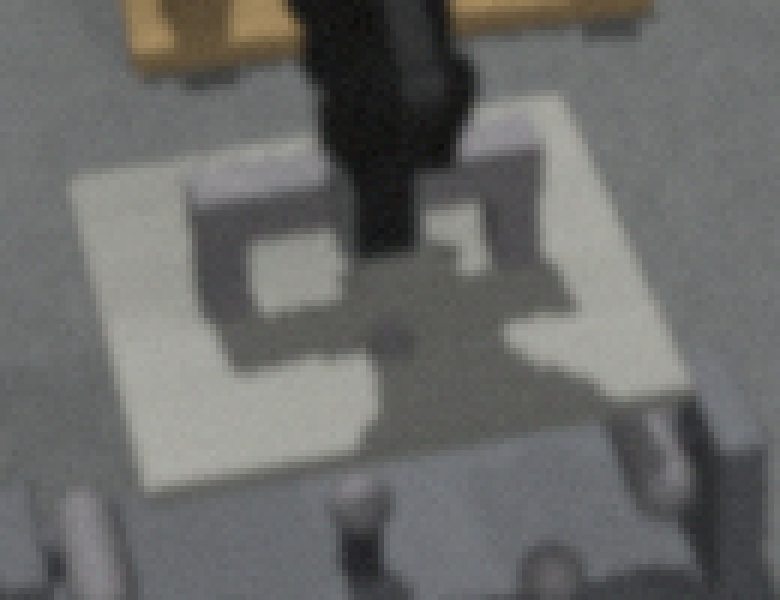

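View pics/z11t.png

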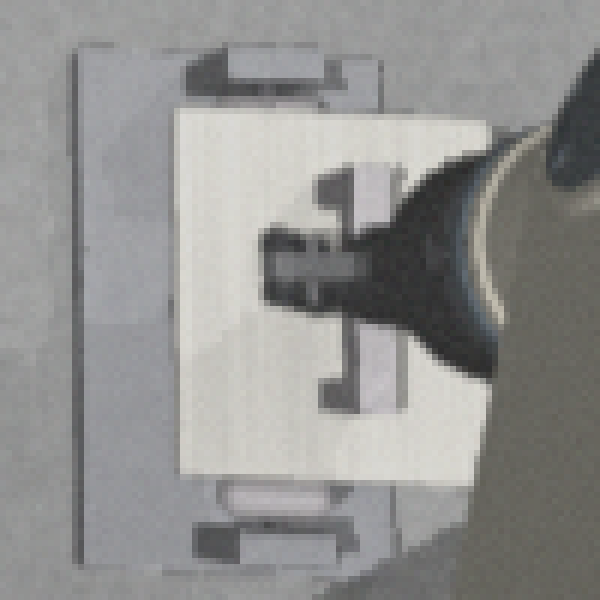

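```bash
python3 -c "
from h import *
S=lambda x,y:(240+(x+.5)/6-.5,315+(y+.5)/6-.5); T=lambda x,y:(425+(x+.5)/6-.5,250+(y+.5)/6-.5)
s=[(70,179),(563,95),(692,393),(143,487)]
for z in(.141,.144):
  C=np.array([onz('side11',*S(*p),z) for p in s]); print('side',z,C.mean(0),'yaw',np.arctan2(*(C[1]-C[0])[[1,0]]),np.arctan2(*(C[2]-C[3])[[1,0]]),'w',np.linalg.norm(C[1]-C[0]),np.linalg.norm(C[2]-C[3]),np.linalg.norm(C[0]-C[3]))
for z in(.141,.144):
  h=onz('top11',*T(173,110),z);g=onz('top11',*T(178,473),z);l=onz('top11',*T(492,119),z)
  print('top',z,(g+l)/2,'yaw',np.arctan2(*(h-g)[[1,0]]),np.linalg.norm(h-g),np.linalg.norm(h-l))
for a,b in zip([(173,110),(178,473),(492,119)],[s[1],s[0],s[2]]): print(tri('top11',T(*a),'side11',S(*b)))
"
```

```text
side 0.141 [ 0.4348 -0.301   0.141 ] yaw -0.06869600965926635 -0.09092180552594495 w 0.13677050163787668 0.1370096091094519 0.11784287637202703
side 0.144 [ 0.4339 -0.3043  0.144 ] yaw -0.06869600965926632 -0.09092180552594425 w 0.13612175141738592 0.1363597247187779 0.11728390648368064
top 0.141 [ 0.434  -0.3003  0.141 ] yaw -0.06902008951190389 0.13628880015967879 0.12179888357922088
top 0.144 [ 0.4338 -0.2992  0.144 ] yaw -0.06902008951190408 0.13588147717140983 0.12143486624860256
(array([ 0.5068, -0.2449,  0.1399]), np.float64(0.0028344459972658278))
(array([ 0.3704, -0.2354,  0.1399]), np.float64(0.0023206265076900177))
(array([ 0.4986, -0.3661,  0.1404]), np.float64(0.00017976471339462347))
```

Request:
move_arm([
  [[15,-0.5,-1],[0,0.2,0],0],
  [[30,-0.5,-1],[0,0.2,0],0],
  [[45,-0.5,-1],[0,0.2,0],0],
  [[57,-0.5,-1],[0,0.2,0],0],
  [[62,-0.5,-1],[0,0.2,0],0],
])

```text
time_s: 14.32
ee_pos: [0.4352, -0.3006, 0.0921]
ee_rot: [0.818, 1.57, 2.321]
contact_force: [-1.6, 0.1, -3.4]
grip_width: 0.0117
```

```bash
python3 -c "
from h import *
yaw=-.068;t=-np.pi/2
Rp=plateR(yaw,t)
cap('top','top12.png');cap('side','side12.png')
goto(np.array([.4346,-.3014,.0557])+Rp@[0,0,.0175],Rtool(yaw,t,'bar'))
im=cv2.imread('pics/side12.png');cv2.imwrite('pics/z12s.png',cv2.resize(im[350:475,225:395],None,fx=4.6,fy=4.6,interpolation=3))
im=cv2.imread('pics/top12.png');cv2.imwrite('pics/z12t.png',cv2.resize(im[250:350,425:525],None,fx=6,fy=6,interpolation=3))
"
```

```text
shift [19.5  0.7 -0.7] turn [-0.    0.03 -0.03] | t 14.425 pos [ 0.4354 -0.3008  0.0927] F [ 0.312   0.1172 -2.858 ] q [-0.6076  0.3859  1.9512  0.0003  0.8051 -2.1105] w 0.012262219496088193
```

View pics/z12s.png

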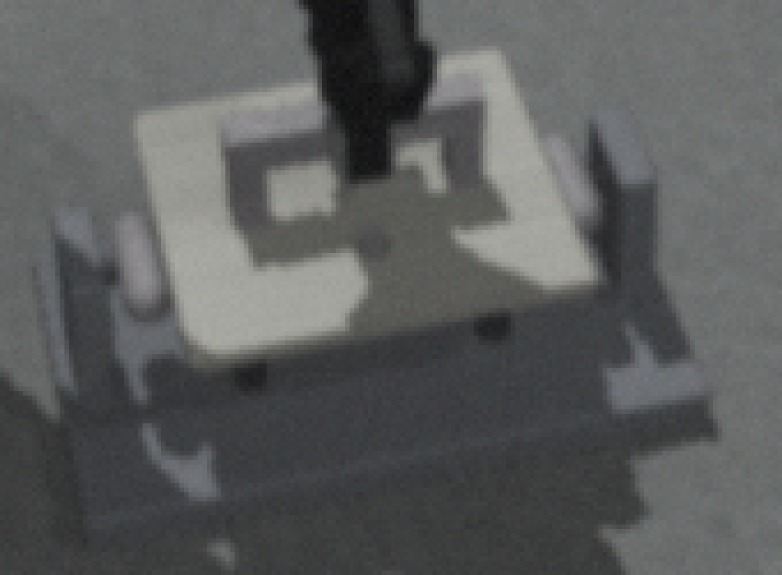

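View pics/z12t.png

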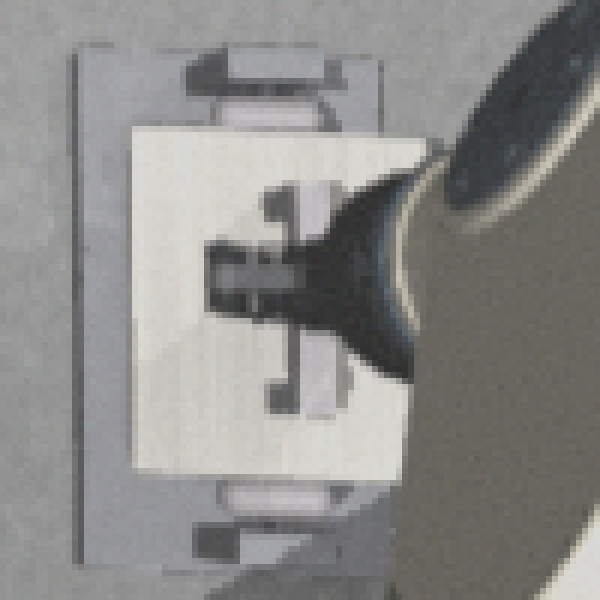

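```bash
python3 -c "
from h import *
S=lambda x,y:(225+(x+.5)/4.6-.5,350+(y+.5)/4.6-.5); T=lambda x,y:(425+(x+.5)/6-.5,250+(y+.5)/6-.5)
h=onz('top12',*T(131,127),.077);g=onz('top12',*T(133,470),.077);l=onz('top12',*T(427,138),.077)
print('top plate mid',(g+l)/2,np.linalg.norm(h-g),np.linalg.norm(h-l),'yaw',np.arctan2(*(h-g)[[1,0]]))
s=[(137,118),(500,52),(600,280),(190,362)]
C=np.array([onz('side12',*S(*p),.077) for p in s]);print('side mid',C.mean(0),C[1]-C[0],C[2]-C[3])
for a,b in zip([(131,127),(133,470),(427,138)],[s[1],s[0],s[2]]): print(tri('top12',T(*a),'side12',S(*b)))
# rollers outer edges in top image (zm from top0: zoom 5 offset 425,245), visible outer lines
M=lambda x,y:(425+(x+.5)/5-.5,245+(y+.5)/5-.5)
for n,a in(('roller+ outer',(225,107)),('roller+ inner',(225,139)),('roller- inner',(230,420)),('roller- outer',(230,455))): print(n,onz('top0',*M(*a),.0612))
for n,a in(('bracket+ out',(230,64)),('bracket- out',(240,493))): print(n,onz('top0',*M(*a),.076))
"
```

```text
top plate mid [ 0.4338 -0.3012  0.077 ] 0.1368910692897417 0.1200625326514244 yaw -0.07394127779827034
side mid [ 0.4351 -0.3024  0.077 ] [ 0.1353 -0.0091  0.    ] [ 0.1389 -0.0093  0.    ]
(array([ 0.5067, -0.2469,  0.0759]), np.float64(0.0015272757831272584))
(array([ 0.3707, -0.237 ,  0.0752]), np.float64(0.002827830121095924))
(array([ 0.4991, -0.3662,  0.0776]), np.float64(0.0018575124200792027))
roller+ outer [ 0.5178 -0.3094  0.0612]
roller+ inner [ 0.5019 -0.308   0.0612]
roller- inner [ 0.3659 -0.2982  0.0612]
roller- outer [ 0.3494 -0.2967  0.0612]
bracket+ out [ 0.5373 -0.3086  0.076 ]
bracket- out [ 0.3323 -0.2949  0.076 ]
```

Request:
move_arm([
  [[2,0,-0.3],[0,0,0],0],
  [[4,0,-0.3],[0,0,0],0],
  [[6,0,-0.3],[0,0,0],0],
  [[7,0,-0.3],[0,0,0],0],
])

```text
time_s: 14.92
ee_pos: [0.4358, -0.3015, 0.087]
ee_rot: [-2.04, 1.57, -0.537]
contact_force: [-3.4, 0.6, 8.5]
grip_width: 0.0122
```

Request:
move_arm([
  [[1,0,0],[0,0,0],0],
  [[2,0,0],[0,0,0],0],
  [[3,0,0],[0,0,0],0],
  [[3,0,0],[0,0,0],0],
])

```text
time_s: 15.42
ee_pos: [0.4365, -0.3019, 0.0843]
ee_rot: [-2.041, 1.568, -0.538]
contact_force: [-1.0, -0.5, 5.5]
grip_width: 0.0125
```

Request:
move_arm([
  [[1.5,0,0],[0,0,0],0],
  [[3,0,0],[0,0,0],0],
  [[4,0,0],[0,0,0],0],
  [[4,0,0],[0,0,0],0],
])

```text
time_s: 15.92
ee_pos: [0.4354, -0.3012, 0.0789]
ee_rot: [0.333, 1.571, 1.836]
contact_force: [0.4, -2.0, -3.1]
grip_width: 0.0123
```

Request:
move_arm([
  [[1.5,0,0],[0,0,0],0],
  [[3,0,0],[0,0,0],0],
  [[3,0,0],[0,0,0],0],
])

```text
time_s: 16.3
ee_pos: [0.4351, -0.3009, 0.0757]
ee_rot: [0.821, 1.57, 2.324]
contact_force: [0.2, -1.3, -8.5]
grip_width: 0.012
```

```bash
python3 -c "
from h import *
yaw=-.068;t=-np.pi/2
Rp=plateR(yaw,t)
cap('top','top13.png');cap('side','side13.png')
goto(np.array([.4346,-.3014,.0557])+Rp@[0,0,.0183],Rtool(yaw,t,'bar'))
im=cv2.imread('pics/side13.png');cv2.imwrite('pics/z13s.png',cv2.resize(im[350:475,225:395],None,fx=4.6,fy=4.6,interpolation=3))
"
```

```text
shift [ 1.7  0.5 -0.5] turn [ 0.    0.04 -0.04] | t 16.4 pos [ 0.4351 -0.3009  0.0757] F [ -0.3284  -1.3308 -10.8229] q [-0.608   0.4125  1.9605  0.0003  0.7695 -2.111 ] w 0.012283436353583737
```

View pics/z13s.png

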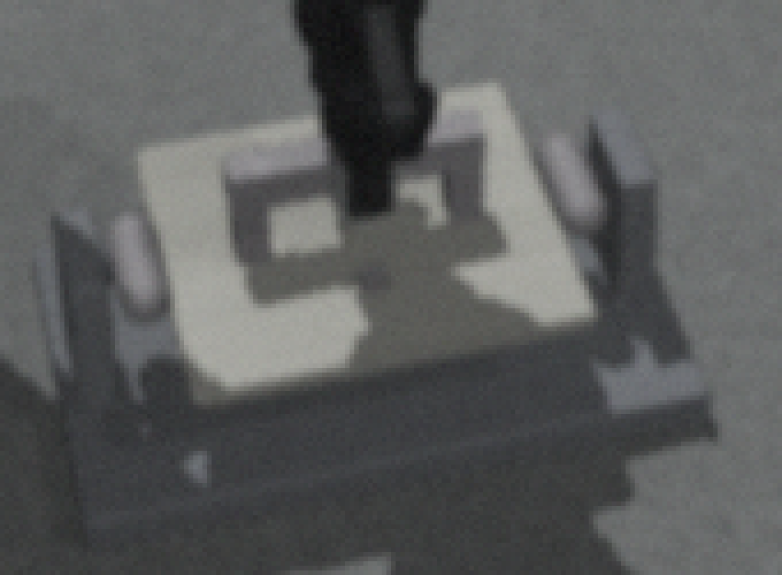

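Request:
move_arm([
  [[0.8,0,0],[0,0,0],0],
  [[1.6,0,0],[0,0,0],0],
  [[2.2,0,0],[0,0,0],0],
  [[2.2,0,0],[0,0,0],0],
])

```text
time_s: 16.9
ee_pos: [0.4355, -0.3011, 0.0745]
ee_rot: [-0.659, 1.571, 0.844]
contact_force: [-4.4, 2.8, 5.5]
grip_width: 0.0121
```

Request:
move_arm([
  [[0.6,0,0],[0,0,0],0],
  [[0.6,0,0],[0,0,0],0],
])

```text
time_s: 17.15
ee_pos: [0.4356, -0.3012, 0.0745]
ee_rot: [-1.365, 1.57, 0.138]
contact_force: [-6.1, 3.7, 12.5]
grip_width: 0.0126
```

Request:
move_arm([
  [[0,0,0],[0,0,0],16],
  [[0,0,0],[0,0,0],26],
  [[0,0,0],[0,0,0],40],
  [[0,0,0],[0,0,0],40],
  [[-10,0,0],[0,0,0],40],
])

```text
time_s: 17.77
ee_pos: [0.4352, -0.3009, 0.0832]
ee_rot: [0.837, 1.57, 2.34]
contact_force: [0.5, -0.6, 0.3]
grip_width: 0.0403
```

Request:
move_arm([
  [[-30,0,0],[0,0,0],40],
  [[-60,0,0],[0,0,0],40],
  [[-100,0,0],[0,0,0],40],
  [[-140,0,40],[0,0,0],40],
  [[-160,0,90],[0,0,0],40],
])

```text
time_s: 18.4
ee_pos: [0.4425, -0.2114, 0.2464]
ee_rot: [-1.907, 1.566, -0.406]
contact_force: [1.1, 0.9, 0.1]
grip_width: 0.0401
```

```bash
python3 -c "
from h import *
cap('top','top14.png');cap('side','side14.png');print(env.get_state()['contact_force'],env.get_state()['time_s'])
im=cv2.imread('pics/side14.png');cv2.imwrite('pics/z14s.png',cv2.resize(im[350:475,225:395],None,fx=4.6,fy=4.6,interpolation=3))
im=cv2.imread('pics/top14.png');cv2.imwrite('pics/z14t.png',cv2.resize(im[250:350,425:525],None,fx=6,fy=6,interpolation=3))
"
```

```text
[-0.8052  0.0889 -0.4194] 18.5
```

View pics/z14s.png

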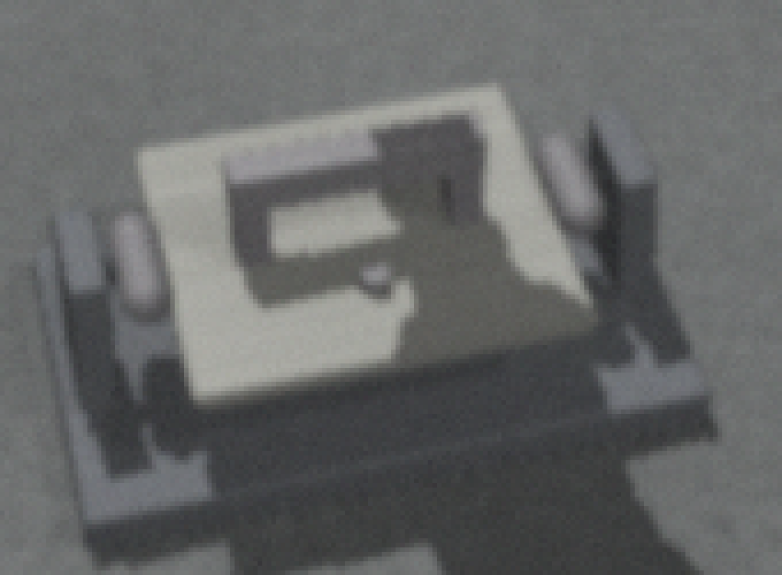

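View pics/z14t.png

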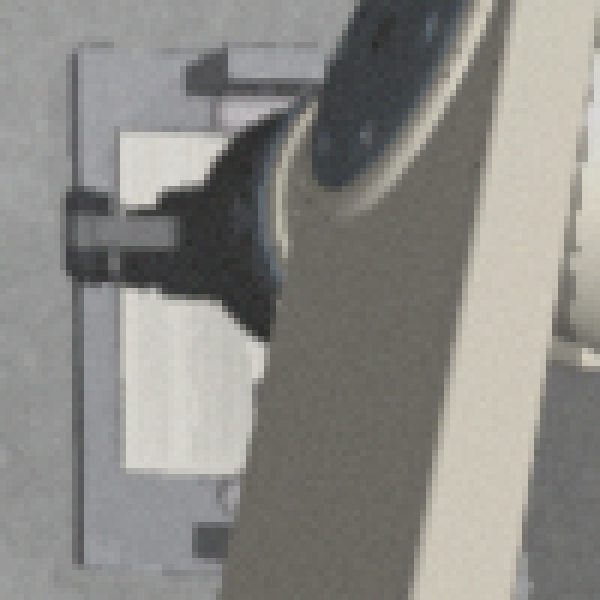

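Request:
move_arm([
  [[0,0,50],[0,0,0],40],
  [[0,0,100],[0,0,0],40],
  [[0,0,150],[0,0,0],40],
  [[0,0,200],[0,0,0],40],
  [[0,0,200],[0,0,0],40],
])

```text
time_s: 19.12
ee_pos: [0.4554, -0.0097, 0.2437]
ee_rot: [-1.2, 1.57, 0.307]
contact_force: [0.8, 0.3, -0.4]
grip_width: 0.04
```

```bash
python3 -c "
from h import *
cap('top','top15.png');cap('side','side15.png');print(env.get_state()['ee_pos'],env.get_state()['time_s'])
im=cv2.imread('pics/side15.png');cv2.imwrite('pics/z15s.png',cv2.resize(im[350:475,225:395],None,fx=4.6,fy=4.6,interpolation=3))
im=cv2.imread('pics/top15.png');cv2.imwrite('pics/z15t.png',cv2.resize(im[250:350,425:525],None,fx=6,fy=6,interpolation=3))
"
```

```text
[ 0.4553 -0.0121  0.2436] 19.225
```

View pics/z15s.png

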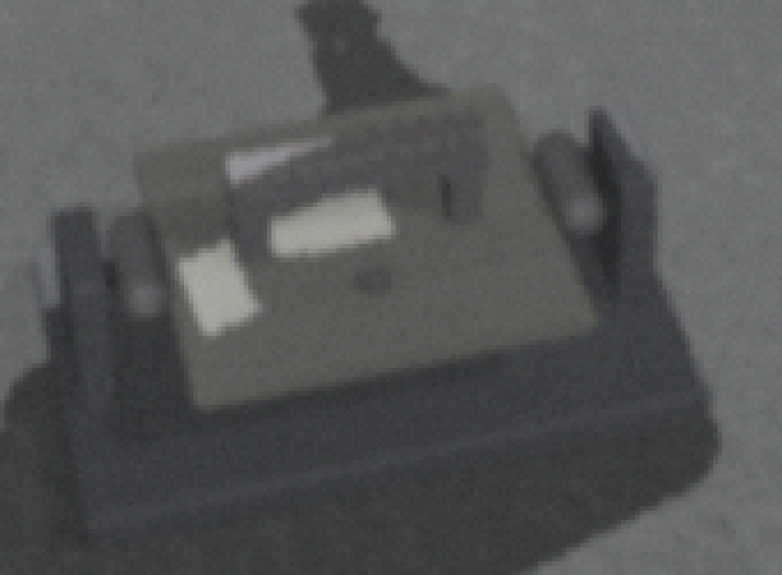

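View pics/z15t.png

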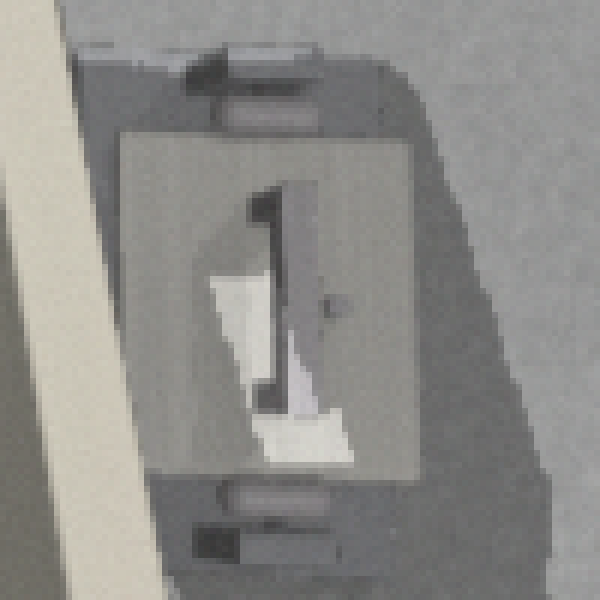

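View pics/top15.png

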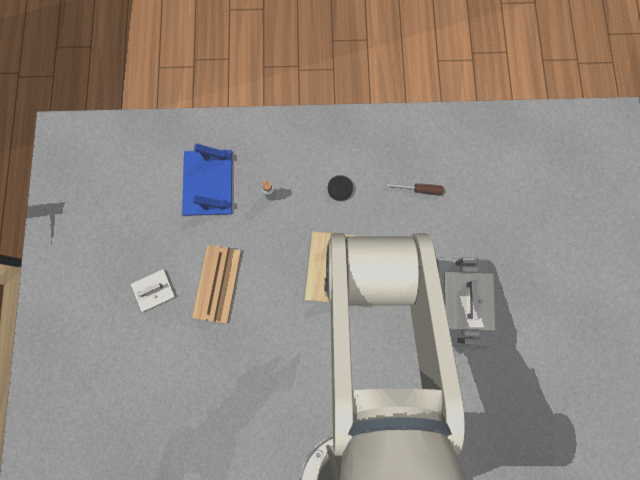

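```bash
python3 -c "
from h import *
S=lambda x,y:(225+(x+.5)/4.6-.5,350+(y+.5)/4.6-.5); T=lambda x,y:(425+(x+.5)/6-.5,250+(y+.5)/6-.5)
X=[]
for a,b in [((413,142),(597,323)),((420,481),(198,405)),((118,132),(500,87)),((121,470),(137,153))]:
  p,r=tri('top15',T(*a),'side15',S(*b)); q=onz('top15',*T(*a),.0587); X.append(q);print(p,r)
X=np.array(X);print('mid',X.mean(0),'yaw',[np.arctan2(*(X[i]-X[i+1])[[1,0]]) for i in (0,2)])
"
```

```text
[ 0.4987 -0.3675  0.0591] 0.0003937046512059128
[ 0.3622 -0.3574  0.0575] 0.001190081120196957
[ 0.5068 -0.2465  0.0584] 0.0018163820263805428
[ 0.37   -0.2368  0.0584] 0.002029180655461942
mid [ 0.4337 -0.3018  0.0587] yaw [np.float64(-0.07903334139910137), np.float64(-0.06999789745897238)]
```

```bash
python3 -c "
from h import *
print(env.close_job())"
```

```text
the job is handed in; nothing more can be done
None
```

The plate is seated on the mount and let go of, and I handed the job in at about 19.2 s; close_job gives no verdict. I pinched the plate by its top edge, lifted it out of the rack, and leaned it handle side up on the wooden rest. After letting go there, I took it again by the bar handle and pressed it past both rollers onto the three balls.

**On the rest:** with the fingers open the wrist force read about zero, and the pictures showed the plate lying still. Its centre was about 4 mm from where I had worked out the seat to be.

**On the mount:**
- **Height and level:** the plate's four top corners triangulated to 57.5–59.1 mm, against 58.7 mm expected when home. That is level to within about 0.7°.
- **Position:** its centre was about 1 mm from the mount centre I measured.
- **Turn:** the two plate edges gave -0.070 and -0.079 rad, against about -0.068 rad for the mount, so it is true to about 0.6°.
- **Pressing home:** the rollers pulled the plate down (wrist force -10.8 N). It then stopped solidly, and pressing to +12.5 N moved it no further.

**Bystanders:** the vial, dust cap and screwdriver look unmoved in the last top view.

**Limits of the checks:**
- The two cameras disagreed by up to 2 mm on the seated plate's corners, about the size of the calibration error.
- I did not press on the plate again after letting go.

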